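# Set the shakers back in their places on the spice ledge

## Task

Get the spice ledge ready for service, in this order: pull the bottom tile out of the tile dispenser and lay it flat on the middle of the small wooden board, lengthwise with it; stand the tallest amber shaker on the middle of that tile; then the middle-height shaker in the middle of the small saucer; and last the squat, wide shaker in the middle of the large saucer. Keep the shakers upright, leave the red pepper grinder and the funnel standing where they are, and let go of everything.

Things in the scene. Friction and masses are not known exactly. Their poses are not given: they have to be found in the camera images.
- tile: Bottom of 3 equal white tiles in the dispenser, 96 (x) x 56 (y) x 10 mm thick, 55 to 115 g. Origin: centre of its underside, at first 25 mm above the ledge, axes along the dispenser's. Its -x end sticks out of the mouth by 31 to 34 mm, free below and at both sides: pinch it there across its width; it slides out along the dispenser's -x (a few N), clear after 70 mm. The rest stay
- magazine: Tile dispenser: fixed grey plastic box, open on top, 108 (x) x 70 (y) x 62 mm high. Origin: centre of its underside. Tiles lie on its floor, 25 mm above the ledge. Its mouth, in the front face at x = -54 mm, faces -x (towards the robot within 0.25 rad): a slot 60 mm wide, 15 mm high from the floor up, passing just the bottom tile
- shaker_tall: Amber glass shaker, an upright round cylinder with a pierced steel cap, the tallest: 44 mm diameter, 125 mm high (glass up to 103 mm, cap 40 mm diameter), 0.14 to 0.28 kg. Origin: centre of its underside, z up; round, so its yaw means nothing. It belongs on the tile once that lies on the board.
- shaker_mid: Amber glass shaker, an upright round cylinder with a pierced steel cap, the middle one in height: 42 mm diameter, 80 mm high (glass up to 58 mm, cap 38 mm diameter), 0.09 to 0.18 kg. Origin: centre of its underside, z up; round, so its yaw means nothing. It belongs in the small saucer.
- shaker_squat: Amber glass shaker, an upright round cylinder with a pierced steel cap, squat and wide, the lowest: 58 mm diameter, 62 mm high (glass up to 40 mm, cap 54 mm diameter), 0.11 to 0.23 kg. Origin: centre of its underside, z up; round, so its yaw means nothing. It belongs in the large saucer.
- board: Dark wooden board, flat, fixed to the ledge: 124 long (its x) x 84 wide (its y) x 12 mm high. Origin: centre of its underside; its top is at 12 mm. Its x axis lies within 0.5 rad of straight ahead of the robot. The tile may lie on it either way round.
- saucer_large: Large white round saucer, fixed: 100 mm across the rim, 10 mm high, flat inner floor 5 mm above the ledge and about 78 mm across. Origin: centre of its underside.
- saucer_small: Small white round saucer, fixed: 76 mm across the rim, 10 mm high, flat inner floor 5 mm above the ledge and about 58 mm across. Origin: centre of its underside.
- grinder: Red plastic pepper grinder, round, waisted, 58 mm diameter at the foot, 138 mm high, standing loose among the shakers; not to be moved. Origin: centre of its underside, z up; round, so its yaw means nothing. 
- funnel: Aluminium funnel, mouth down, spout up: 76 mm diameter at the foot, 92 mm high, loose among the shakers; not to be moved. Origin: centre of its underside, z up. Things not listed (dish, jar, mug, scoop in a clip and so on) stand only beyond x = 0.76 m or more than 0.5 m to either side
Not all that is in view belongs to the job. Leave any blue look-alike of the tile alone.

How it is judged:
By the outcome, as a careful person would: the job done as asked, in the order asked, and still so for the second after the job is handed in, with the robot touching nothing.
It also fails if it takes over 122 s, if anything falls off the work surface, if the arm or the gripper's body presses on something with over 40 N, if the wrist force passes 120 N, or if a joint passes its speed limit or range.

## Robot

A 6-joint arm with a two-finger parallel gripper is mounted at the origin on the work surface. World frame = base frame: x ahead of the robot, y to its left, z up, the work surface at z = 0. Lengths are in m, angles in rad, forces in N, time in s.
With the tool pointing down it reaches from about 0.35 to 0.775 m from the base axis. Payload 5.5 kg.
Tool frame: the origin (TCP) lies midway between the tips of the shut fingers; the grasp point (between the pads) lies 19 mm behind it (env.hold_point_z is the distance from the TCP to the grasp point, in m); z points along the fingers, y is the line along which they close (so a half turn about z gives the same grasp; the last joint's range is limited). The gripper opens to 85 mm and grips with 20 to 120 N. Pads are 22 mm wide; open, the fingers measure 114 mm over their backs; the gripper's body (76 mm by 85 mm) begins 54 mm behind the grasp point. The pads swing forward as they close: fully open they stand 13 mm farther back than shut.
Start: joints at [0.966, 0.313, 0.046, 1.304, 0, 1.431], TCP at [0.258, 0.514, 0.231] pointing down, gripper open.
Joint ranges: [-2.76, 2.76], [-0.86, 1.69], [-1.03, 1.26], [-2.2, 2.34], [-1.47, 1.5], [-3.14, 3.14]. Speed limits (rad/s): [2.57, 2.57, 3.14, 3.14, 3.14, 3.14].

## Interface

Orientations are given as a unit quaternion [w, x, y, z].
In Python, from workcell import env, read_camera gives the robot as it stands. The module is installed in compiled form; this text tells all that it offers.
- The arm moves only by the tool carry_out, never from a script. Its argument "moves" is a list of rows, each an object of numbers: "tx", "ty", "tz": the shift along the world's x, y, z in cm; "wx", "wy", "wz": the turn, a rotation vector about the world's x, y, z in rad; "claw": the closure, from -1 (fully open) to 1 (shut). A call has 1 to 8 rows; each row shifts and turns the commanded pose from where the row before left it; what a row does not reach is not made up. A row lasts 1/8 s, in which the tool goes at most 62.5 mm and 10.7 degrees, less where a joint would pass 70% of its speed; a pose out of reach is approached as far as the arm can. A call is refused whole if a number of a shift passes 6.25 or a number of a turn 0.188, either way. A call with a gripper value outside its range is refused whole. The fingers move at their own pace and stop on an object; "newtons" is the grip in N (left out, the last holds). Time passes only in rows, so rows that do not move let the fingers close. It gives the time, the measured TCP pose, the force, the opening and the grip force at its end, in the units of the state.
- env.get_state(): the state, without advancing time (a new reading comes with each control period).
- read_camera(name): name is "side" or "top" or "wrist"; returns a dict with "image" (480x640x3 uint8, blue, green, red), "z_map" (480x640 float32, m along the optical axis (not along the pixel's ray), 0 where there is no reading), "fx", "fy", "cx", "cy" (pixels), "k1" (the pictures are not rectified: a ray, as slopes to the right and down, at radius r is drawn at 1 + k1 r^2 times it, then the intrinsics apply), "camera_from_world" (4x4, takes a point from world to camera coordinates); the wrist camera has in their place "hand_eye" (4x4, takes a point from camera to tool coordinates, whose origin is the TCP and whose axes are the flange's). Camera axes: x right, y down, z forward; pixel columns grow to the right and rows downward; lengths in m; the calibration is good to about 2 mm. A picture is of the moment at which its call begins: read the wrist's pose just before it.
- env.hand_in(): hands the job in; it is judged then, once.
The state is a dict: "clock": time; "joint_pos": joint angles; "qvel": joint speeds; "tau": joint torques, N m; "tcp_pos": TCP position; "orientation": TCP orientation; "wrist_force": force on the tool from outside, world axes, zero at the start; "ft_torque": the same for the moment, N m; "finger_gap": finger opening in m; "grip_force": force on a finger pad.
Only numpy, scipy, OpenCV 4.12 (cv2) and the standard library are available. Lean on these libraries where they do the work, as an engineer would, in place of code of your own. Each camera call takes 0.05 s, during which the arm holds its last target. There are 200 camera calls.

## Working session

There is one attempt and no reset: what is moved stays moved. The work goes in short steps, Python scripts to look and compute and a tool call to move; the robot and the scene stay as the last step left them, time stands still between calls to the robot, and variables do not carry over. Pictures are saved under pics/ and viewed, at most 14 in all, crops included, and the job is handed in when it is done.

Besides the shell and the picture viewer there is one more tool, called after "Emit:" as name(argument=value, ...) on one line, values as JSON. carry_out: Moves the arm, as the interface text tells. Its arguments: {"type":"object","properties":{"moves":{"type":"array","items":{"type":"object","properties":{"tx":{"type":"number"},"ty":{"type":"number"},"tz":{"type":"number"},"wx":{"type":"number"},"wy":{"type":"number"},"wz":{"type":"number"},"claw":{"type":"number"}}}},"newtons":{"type":"number"}},"required":["moves"]}

```bash
mkdir -p pics
cat > h.py <<'E'
import numpy as np, cv2
from workcell import env, read_camera
from scipy.spatial.transform import Rotation as R
def T_cw(c, st=None):
    "world_from_camera"
    if "camera_from_world" in c: return np.linalg.inv(np.array(c["camera_from_world"]))
    q=st["orientation"]; T=np.eye(4); T[:3,:3]=R.from_quat([q[1],q[2],q[3],q[0]]).as_matrix(); T[:3,3]=st["tcp_pos"]
    return T@np.array(c["hand_eye"])
def slopes(c,uv):
    uv=np.atleast_2d(uv).astype(float)
    d=np.c_[(uv[:,0]-c["cx"])/c["fx"],(uv[:,1]-c["cy"])/c["fy"]]; s=d.copy()
    for _ in range(20): s=d/(1+c["k1"]*(s**2).sum(1,keepdims=True))
    return s
def onplane(c,T,uv,z):
    s=slopes(c,uv); r=np.c_[s,np.ones(len(s))]@T[:3,:3].T; o=T[:3,3]
    return o+r*((z-o[2])/r[:,2])[:,None]
def cloud(c,T):
    v,u=np.mgrid[0:480,0:640]; uv=np.c_[u.ravel(),v.ravel()]; s=slopes(c,uv); z=c["z_map"].ravel()
    p=np.c_[s*z[:,None],z]@T[:3,:3].T+T[:3,3]; p[z==0]=np.nan
    return p.reshape(480,640,3)
E
python3 - <<'E'
from h import *
for n in("top","side","wrist"):
    st=env.get_state(); c=read_camera(n); cv2.imwrite(f"pics/{n}0.png",c["image"]); T=T_cw(c,st)
    print(n,T[:3,3].round(3),T[:3,2].round(2),c["fx"],c["k1"])
    import pickle; pickle.dump((c,st),open(f"{n}0.pkl","wb"))
print(env.get_state(),env.hold_point_z)
E
```

```text
top [0.343 0.025 1.203] [ 0.16  0.02 -0.99] 560.0607895718862 0.0053449907905628825
side [ 0.434 -0.855  0.785] [ 0.07  0.77 -0.63] 536.3000166142508 0.05260452880902796
wrist [0.183 0.551 0.372] [ 0.29 -0.15 -0.95] 362.01908440596515 -0.027117599483333865
{'clock': 0.15, 'joint_pos': array([9.66370089e-01, 3.13841845e-01, 4.52557809e-02, 1.30356054e+00,
       1.00593986e-05, 1.43115788e+00]), 'qvel': array([-0.00082888, -0.0042053 ,  0.00420853,  0.00113   , -0.00214579,
       -0.00031621]), 'tau': array([ 4.13426678e-04, -4.81064630e+01,  2.98815662e+01,  1.38840437e-02,
       -2.97890001e-04,  4.00063598e-06]), 'tcp_pos': array([0.25755476, 0.51369253, 0.23061223]), 'orientation': array([-2.50104701e-04,  2.30307675e-01,  9.73117628e-01, -6.27123829e-04]), 'wrist_force': array([ 0.09488146,  0.13784273, -0.46311061]), 'ft_torque': array([-0.02833592, -0.02057114, -0.00790083]), 'grip_force': 0.0, 'finger_gap': 0.08533889652341252} 0.0187
```

View pics/top0.png

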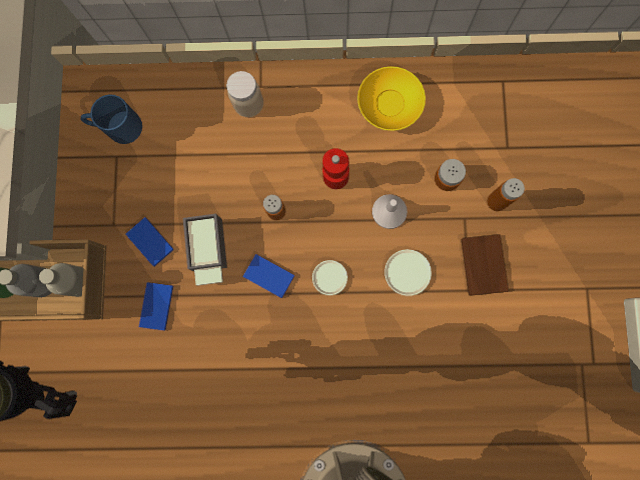

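View pics/side0.png

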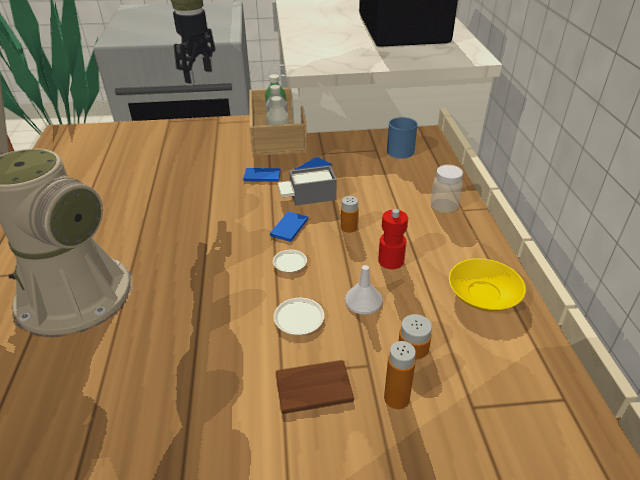

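Top view: magazine at (205,242) with its tile end at (208,275); three blue look-alikes at (150,242), (156,306) and (268,276), which I'll leave alone. The small saucer is at (330,277), the large at (408,272) and the board at (485,265). The shakers are mid (273,206), squat (452,174) and tall (513,188); the grinder is at (336,168) and the funnel at (390,210).

Run:
```python
from h import *
import pickle
for n in("top","side"):
    c,st=pickle.load(open(n+"0.pkl","rb")); T=T_cw(c); P=cloud(c,T); hsv=cv2.cvtColor(c["image"],cv2.COLOR_BGR2HSV)
    print("==",n)
    def cap(name,uv,h,grow=40):
        u0,v0=uv; m=np.zeros((480,640),np.uint8)
        m[v0-grow:v0+grow,u0-grow:u0+grow]=1
        m&=((np.abs(P[...,2]-h)<.006)).astype(np.uint8)
        k,l,s,ce=cv2.connectedComponentsWithStats(m)
        i=1+np.argmax(s[1:,4]); cs,_=cv2.findContours((l==i).astype(np.uint8),0,2)
        w=onplane(c,T,max(cs,key=len)[:,0,:],h)[:,:2].astype(np.float32)
        (x,y),r=cv2.minEnclosingCircle(w); print(name,"c",round(x,4),round(y,4),"d",round(2*r,4),"medz",np.nanmedian(P[l==i][:,2]).round(4), "med",np.nanmedian(P[l==i],0).round(4)[:2])
    D={"top":dict(tall=(513,188),mid=(273,204),squat=(452,170)),"side":dict(tall=(402,354),mid=(350,202),squat=(416,328))}[n]
    for k,h in(("tall",.125),("mid",.08),("squat",.062)): cap(k,D[k],h,22)
    S={"top":dict(ss=(330,277),sl=(408,272)),"side":dict(ss=(290,261),sl=(299,316))}[n]
    white=((hsv[...,1]<60)&(hsv[...,2]>120)).astype(np.uint8)
    k,l,s,ce=cv2.connectedComponentsWithStats(white)
    for q,(u,v) in S.items():
        cs,_=cv2.findContours((l==l[v,u]).astype(np.uint8),0,2)
        w=onplane(c,T,max(cs,key=len)[:,0,:],.010)[:,:2].astype(np.float32)
        (e,ax,an)=cv2.fitEllipse(w*1000); print(q,np.round(e,1),np.round(ax,1))
    u,v={"top":(485,265),"side":(315,386)}[n]
    dark=((hsv[...,2]<110)&(np.abs(P[...,2]-.012)<.006)).astype(np.uint8); k,l,s,ce=cv2.connectedComponentsWithStats(dark)
    cs,_=cv2.findContours((l==l[v,u]).astype(np.uint8),0,2); w=onplane(c,T,max(cs,key=len)[:,0,:],.012)[:,:2].astype(np.float32)*1000
    print("board",cv2.minAreaRect(w), l[v,u])
    for q,(uu,vv),h in(("grinder",{"top":(336,160),"side":(394,215)}[n],.138),("funnel",{"top":(392,202),"side":(365,268)}[n],.092)): cap(q,uu and (uu,vv),h,14)
    if n=="top":
        m=np.zeros((480,640),np.uint8); m[200:300,175:235]=1
        w2=(m*(np.abs(P[...,2]-.062)<.006)).astype(np.uint8); cs,_=cv2.findContours(w2,0,2)
        w=onplane(c,T,np.vstack(cs)[:,0,:],.062)[:,:2].astype(np.float32)*1000; print("mag rim",cv2.minAreaRect(w))
        w2=m*white*(np.abs(P[...,2]-.035)<.007)
        w2=w2.astype(np.uint8);w2[:264]=0; cs,_=cv2.findContours(w2,0,2); w=onplane(c,T,max(cs,key=len)[:,0,:],.035)[:,:2].astype(np.float32)*1000
        print("tile end",cv2.minAreaRect(w), cv2.boxPoints(cv2.minAreaRect(w)).round(1).tolist())
```

```text
== top
tall c 0.6069 -0.3236 d 0.0411 medz 0.1233 med [ 0.6074 -0.3248]
mid c 0.596 0.1585 d 0.0378 medz 0.0787 med [0.5965 0.1592]
squat c 0.6606 -0.2176 d 0.0545 medz 0.0605 med [ 0.6617 -0.2178]
ss [448.   42.8] [72.2 72.9]
sl [ 456.  -124.4] [95.4 96.7]
board ((469.453369140625, -286.7503356933594), (123.6286849975586, 85.64124298095703), 4.790878772735596) 81
grinder c 0.6704 0.0271 d 0.0151 medz 0.1367 med [0.6713 0.0261]
funnel c 0.5891 -0.0884 d 0.0154 medz 0.0899 med [ 0.5904 -0.0887]
mag rim ((523.5003662109375, 305.68865966796875), (108.67820739746094, 71.1971206665039), 6.468242168426514)
tile end ((453.8966369628906, 297.5772399902344), (33.17155075073242, 56.37523651123047), 7.096784591674805) [[434.0, 323.5], [440.8999938964844, 267.6000061035156], [473.79998779296875, 271.70001220703125], [466.8999938964844, 327.6000061035156]]
== side
tall c 0.6084 -0.3274 d 0.0436 medz 0.1241 med [ 0.6098 -0.3273]
mid c 0.599 0.1517 d 0.0425 medz 0.0784 med [0.5996 0.1541]
squat c 0.6643 -0.2232 d 0.0567 medz 0.0607 med [ 0.6645 -0.2227]
ss [450.2  40.8] [72.8 73.6]
sl [ 458.4 -125.3] [96.7 97.1]
board ((472.5799560546875, -293.3856201171875), (122.43437194824219, 84.68767547607422), 4.922042369842529) 69
grinder c 0.6731 0.0194 d 0.0193 medz 0.136 med [0.6737 0.0225]
funnel c 0.5933 -0.0941 d 0.0182 medz 0.0907 med [ 0.5934 -0.0936]
```

Emit:
carry_out(moves=[{"tx": 2.45,"ty": -2.72,"tz": -0.6,"wz": 0.073,"claw": -1},{"tx": 2.45,"ty": -2.72,"tz": -0.6,"wz": 0.073,"claw": -1},{"tx": 2.45,"ty": -2.72,"tz": -0.6,"wz": 0.073,"claw": -1},{"tx": 2.45,"ty": -2.72,"tz": -0.6,"wz": 0.073,"claw": -1},{"tx": 2.45,"ty": -2.72,"tz": -0.6,"wz": 0.073,"claw": -1},{"tx": 2.45,"ty": -2.72,"tz": -0.6,"wz": 0.073,"claw": -1},{"tx": 2.45,"ty": -2.72,"tz": -0.6,"wz": 0.073,"claw": -1},{"tx": 2.45,"ty": -2.72,"tz": -0.6,"wz": 0.073,"claw": -1}], newtons=60)

```text
invalid input at $.moves[0]: expected keys tx, ty, tz, wx, wy, wz, claw
```

Emit:
carry_out(moves=[{"claw": -1},{"claw": -1}])

```text
invalid input at $.moves[0]: expected keys tx, ty, tz, wx, wy, wz, claw
```

```bash
cat >> h.py <<'E'
def wrist(name=None):
    st=env.get_state(); c=read_camera("wrist"); T=T_cw(c,st)
    if name: cv2.imwrite(f"pics/{name}.png",c["image"])
    return c,st,T,cloud(c,T)
def pose(st):
    q=st["orientation"]; M=R.from_quat([q[1],q[2],q[3],q[0]]).as_matrix()
    print("tcp",(np.array(st["tcp_pos"])*1000).round(1),"close_deg",np.degrees(np.arctan2(M[1,1],M[0,1])).round(2),"down",M[:,2].round(4),"j",np.round(st["joint_pos"],2),"F",np.round(st["wrist_force"],1),"gap",round(st["finger_gap"]*1000,1),"t",st["clock"])
E
python3 - <<'E'
from h import *
c,st,T,P=wrist("w1"); pose(st)
hsv=cv2.cvtColor(c["image"],cv2.COLOR_BGR2HSV)
m=((hsv[...,1]<60)&(hsv[...,2]>120)&(np.abs(P[...,2]-.035)<.005)&(np.abs(P[...,0]-.45)<.06)&(np.abs(P[...,1]-.3)<.06)).astype(np.uint8)
cs,_=cv2.findContours(m,0,2); w=onplane(c,T,max(cs,key=len)[:,0,:],.035)[:,:2].astype(np.float32)*1000
print(cv2.minAreaRect(w),cv2.boxPoints(cv2.minAreaRect(w)).round(1).tolist())
E
```

```text
tcp [257.6 513.7 230.6] close_deg 63.37 down [-8.0e-04 -1.1e-03 -1.0e+00] j [0.97 0.31 0.05 1.3  0.   1.43] F [ 0.1  0.1 -0.5] gap 85.3 t 0.15
((455.6787414550781, 299.9519958496094), (35.63092803955078, 58.16839599609375), 6.826942443847656) [[434.5, 326.70001220703125], [441.3999938964844, 269.0], [476.79998779296875, 273.20001220703125], [469.8999938964844, 330.8999938964844]]
```

View pics/w1.png

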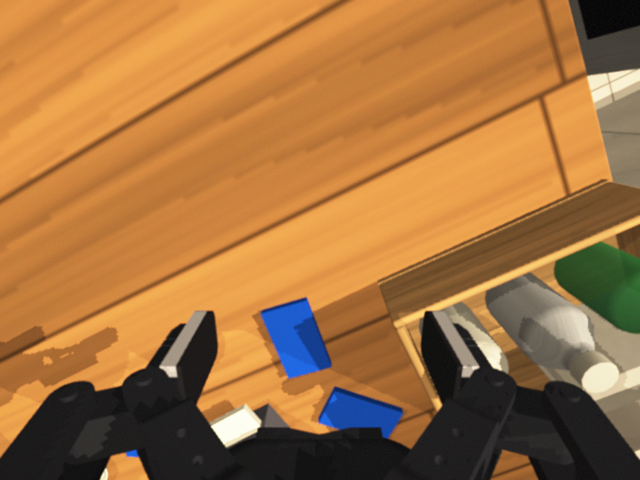

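The wrist view is mostly decoys and the wooden box at right (380-640, 200-480). The tile end shows at (240,425) and agrees with the other views. Every row needs all its keys, so I'll move in y first to stay clear of the box.

Emit:
carry_out(moves=[{"tx": 0,"ty": -5,"tz": 0,"wx": 0,"wy": 0,"wz": 0.073,"claw": -1},{"tx": 1,"ty": -5,"tz": 0,"wx": 0,"wy": 0,"wz": 0.073,"claw": -1},{"tx": 2,"ty": -4,"tz": 0,"wx": 0,"wy": 0,"wz": 0.073,"claw": -1},{"tx": 3,"ty": -3,"tz": 0,"wx": 0,"wy": 0,"wz": 0.073,"claw": -1},{"tx": 4,"ty": -2,"tz": -1,"wx": 0,"wy": 0,"wz": 0.073,"claw": -1},{"tx": 4,"ty": -1.7,"tz": -1,"wx": 0,"wy": 0,"wz": 0.073,"claw": -1},{"tx": 3.6,"ty": -1,"tz": -1,"wx": 0,"wy": 0,"wz": 0.073,"claw": -1},{"tx": 2,"ty": 0,"tz": -1,"wx": 0,"wy": 0,"wz": 0.073,"claw": -1}], newtons=60)

```text
clock: 1.2
tcp_pos: [0.4555, 0.296, 0.1907]
orientation: [0.0, -0.06, 0.998, -0.0]
wrist_force: [0.2, -0.4, 0.2]
finger_gap: 0.0851
grip_force: 0.0
```

Emit:
carry_out(moves=[{"tx": 0,"ty": 0,"tz": 0,"wx": 0,"wy": 0,"wz": 0,"claw": -1},{"tx": 0,"ty": 0,"tz": 0,"wx": 0,"wy": 0,"wz": 0,"claw": -1}])

```text
clock: 1.45
tcp_pos: [0.453, 0.297, 0.1913]
orientation: [-0.0, -0.059, 0.998, -0.0]
wrist_force: [-0.0, 0.6, 1.3]
finger_gap: 0.0853
grip_force: 0.0
```

Run:
```python
from h import *
c,st,T,P=wrist("w2"); pose(st)
hsv=cv2.cvtColor(c["image"],cv2.COLOR_BGR2HSV)
m=((hsv[...,1]<60)&(hsv[...,2]>120)&(np.abs(P[...,2]-.035)<.005)&(np.abs(P[...,0]-.45)<.06)&(np.abs(P[...,1]-.3)<.06)).astype(np.uint8)
cs,_=cv2.findContours(m,0,2); w=onplane(c,T,max(cs,key=len)[:,0,:],.035)[:,:2].astype(np.float32)*1000
print(cv2.minAreaRect(w),cv2.boxPoints(cv2.minAreaRect(w)).round(1).tolist())
```

```text
tcp [453.  297.  191.3] close_deg 96.79 down [-1.e-03 -1.e-04 -1.e+00] j [ 0.43  0.26 -0.12  1.19  0.    0.31] F [-0.   0.6  1.3] gap 85.3 t 1.45
((455.80792236328125, 296.5031433105469), (32.962890625, 55.11004638671875), 6.7572431564331055) [[436.20001220703125, 321.8999938964844], [442.70001220703125, 267.20001220703125], [475.3999938964844, 271.1000061035156], [468.8999938964844, 325.79998779296875]]
```

View pics/w2.png

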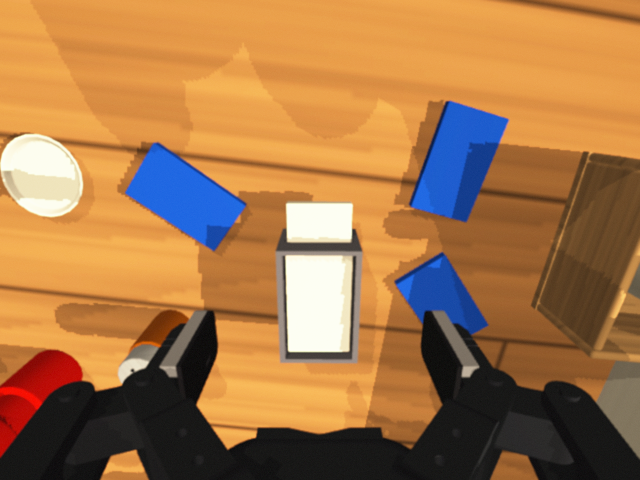

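Emit:
carry_out(moves=[{"tx": 0.1,"ty": 0,"tz": -4,"wx": 0,"wy": 0,"wz": 0,"claw": -1},{"tx": 0,"ty": 0,"tz": -4,"wx": 0,"wy": 0,"wz": 0,"claw": -1},{"tx": 0,"ty": 0,"tz": -3,"wx": 0,"wy": 0,"wz": 0,"claw": -1},{"tx": 0,"ty": 0,"tz": -3,"wx": 0,"wy": 0,"wz": 0,"claw": -1},{"tx": 0,"ty": 0,"tz": -2,"wx": 0,"wy": 0,"wz": 0,"claw": -1},{"tx": 0,"ty": 0,"tz": -0.9,"wx": 0,"wy": 0,"wz": 0,"claw": -1},{"tx": 0,"ty": 0,"tz": 0,"wx": 0,"wy": 0,"wz": 0,"claw": -1},{"tx": 0,"ty": 0,"tz": 0,"wx": 0,"wy": 0,"wz": 0,"claw": -1}])

```text
clock: 2.5
tcp_pos: [0.4554, 0.2976, 0.0235]
orientation: [0.001, -0.06, 0.998, 0.0]
wrist_force: [-0.0, 0.0, -0.1]
finger_gap: 0.0855
grip_force: 0.0
```

Run:
```python
from h import *
pose(env.get_state())
```

```text
tcp [455.4 297.6  23.5] close_deg 96.85 down [ 1.7e-03  9.0e-04 -1.0e+00] j [ 0.43  0.41 -0.36  0.8   0.    0.31] F [-0.   0.  -0.1] gap 85.5 t 2.5
```

Emit:
carry_out(moves=[{"tx": -0.1,"ty": -0.1,"tz": -0.1,"wx": 0,"wy": 0,"wz": 0,"claw": -0.5},{"tx": 0,"ty": 0,"tz": 0,"wx": 0,"wy": 0,"wz": 0,"claw": 0},{"tx": 0,"ty": 0,"tz": 0,"wx": 0,"wy": 0,"wz": 0,"claw": 0.6},{"tx": 0,"ty": 0,"tz": 0,"wx": 0,"wy": 0,"wz": 0,"claw": 1},{"tx": 0,"ty": 0,"tz": 0,"wx": 0,"wy": 0,"wz": 0,"claw": 1},{"tx": 0,"ty": 0,"tz": 0,"wx": 0,"wy": 0,"wz": 0,"claw": 1},{"tx": 0,"ty": 0,"tz": 0,"wx": 0,"wy": 0,"wz": 0,"claw": 1}], newtons=60)

```text
clock: 3.38
tcp_pos: [0.4539, 0.2961, 0.0224]
orientation: [0.0, -0.06, 0.998, 0.0]
wrist_force: [-2.8, -0.9, 6.3]
finger_gap: 0.0541
grip_force: 61.8
```

Run:
```python
from h import *
c,st,T,P=wrist("w3"); pose(st); print(st["grip_force"])
```

```text
tcp [453.9 296.1  22.4] close_deg 96.83 down [ 7.e-04  5.e-04 -1.e+00] j [ 0.43  0.4  -0.37  0.8   0.    0.31] F [-2.8 -0.9  6.3] gap 54.1 t 3.375
61.82178497314453
```

View pics/w3.png

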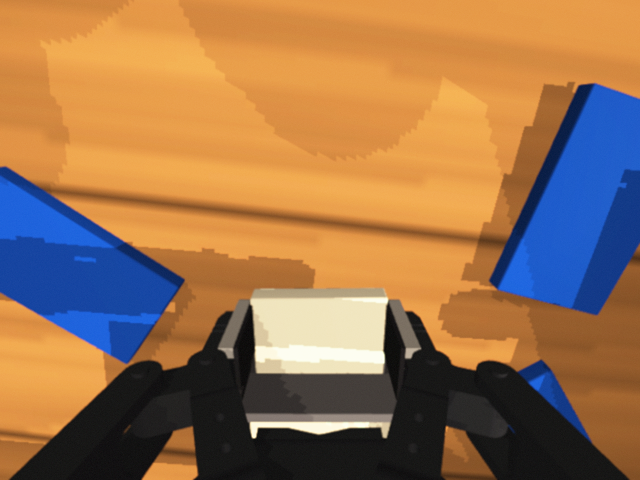

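The tile end is pinched between the pads at (320,330), gap about 54 mm, 62 N. Now pull it out along the dispenser's -x.

Emit:
carry_out(moves=[{"tx": -0.6,"ty": -0.07,"tz": 0,"wx": 0,"wy": 0,"wz": 0,"claw": 1},{"tx": -1,"ty": -0.12,"tz": 0,"wx": 0,"wy": 0,"wz": 0,"claw": 1},{"tx": -1,"ty": -0.12,"tz": 0,"wx": 0,"wy": 0,"wz": 0,"claw": 1},{"tx": -1,"ty": -0.12,"tz": 0,"wx": 0,"wy": 0,"wz": 0,"claw": 1},{"tx": -1,"ty": -0.12,"tz": 0,"wx": 0,"wy": 0,"wz": 0,"claw": 1},{"tx": -1,"ty": -0.12,"tz": 0,"wx": 0,"wy": 0,"wz": 0,"claw": 1},{"tx": -1,"ty": -0.12,"tz": 0,"wx": 0,"wy": 0,"wz": 0,"claw": 1},{"tx": -1,"ty": -0.12,"tz": 0,"wx": 0,"wy": 0,"wz": 0,"claw": 1}])

```text
clock: 4.42
tcp_pos: [0.3753, 0.2862, 0.0205]
orientation: [-0.002, -0.06, 0.998, -0.0]
wrist_force: [0.3, -0.5, -0.9]
finger_gap: 0.0545
grip_force: 63.2
```

Emit:
carry_out(moves=[{"tx": -0.5,"ty": -0.06,"tz": 0,"wx": 0,"wy": 0,"wz": 0,"claw": 1},{"tx": 0,"ty": 0,"tz": 0.5,"wx": 0,"wy": 0,"wz": 0,"claw": 1},{"tx": 0,"ty": 0,"tz": 1,"wx": 0,"wy": 0,"wz": 0,"claw": 1},{"tx": 0,"ty": 0,"tz": 2,"wx": 0,"wy": 0,"wz": 0,"claw": 1},{"tx": 0,"ty": 0,"tz": 2,"wx": 0,"wy": 0,"wz": 0,"claw": 1},{"tx": 0,"ty": 0,"tz": 1.5,"wx": 0,"wy": 0,"wz": 0,"claw": 1},{"tx": 0,"ty": 0,"tz": 0,"wx": 0,"wy": 0,"wz": 0,"claw": 1}])

```text
clock: 5.3
tcp_pos: [0.3744, 0.2871, 0.0931]
orientation: [0.002, -0.059, 0.998, 0.001]
wrist_force: [-0.3, -0.1, -1.5]
finger_gap: 0.054
grip_force: 63.3
```

Run:
```python
from h import *
c,st,T,P=wrist("w4"); pose(st); print(st["grip_force"])
```

```text
tcp [374.4 287.1  93.1] close_deg 96.82 down [ 0.0034  0.0019 -1.    ] j [ 0.48  0.21 -0.45  0.91  0.    0.36] F [-0.3 -0.1 -1.5] gap 54.0 t 5.3
63.28744411468506
```

View pics/w4.png

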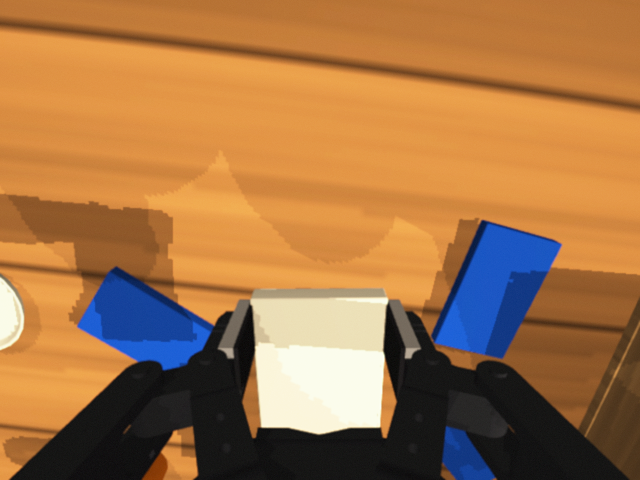

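The tile hangs level in the pads with its front edge at row 290, the same place as at the grasp, so it did not slip. Carry it to above the board.

Emit:
carry_out(moves=[{"tx": 1,"ty": -2,"tz": 0.5,"wx": 0,"wy": 0,"wz": -0.01,"claw": 1},{"tx": 1,"ty": -3,"tz": 0.5,"wx": 0,"wy": 0,"wz": -0.01,"claw": 1},{"tx": 1,"ty": -4,"tz": 0,"wx": 0,"wy": 0,"wz": -0.015,"claw": 1},{"tx": 0.5,"ty": -5,"tz": 0,"wx": 0,"wy": 0,"wz": 0,"claw": 1},{"tx": 0.5,"ty": -5,"tz": 0,"wx": 0,"wy": 0,"wz": 0,"claw": 1},{"tx": 0.5,"ty": -5,"tz": 0,"wx": 0,"wy": 0,"wz": 0,"claw": 1},{"tx": 0.5,"ty": -5,"tz": 0,"wx": 0,"wy": 0,"wz": 0,"claw": 1},{"tx": 0.5,"ty": -5,"tz": 0,"wx": 0,"wy": 0,"wz": 0,"claw": 1}])

```text
clock: 6.35
tcp_pos: [0.4274, -0.0553, 0.1008]
orientation: [-0.0, -0.042, 0.999, 0.0]
wrist_force: [0.9, 0.3, -0.9]
finger_gap: 0.0539
grip_force: 63.3
```

Emit:
carry_out(moves=[{"tx": 0.3,"ty": -5,"tz": 0,"wx": 0,"wy": 0,"wz": 0,"claw": 1},{"tx": 0.3,"ty": -5,"tz": 0,"wx": 0,"wy": 0,"wz": 0,"claw": 1},{"tx": 0.2,"ty": -5,"tz": 0,"wx": 0,"wy": 0,"wz": 0,"claw": 1},{"tx": 0,"ty": -4,"tz": 0,"wx": 0,"wy": 0,"wz": 0,"claw": 1},{"tx": 0,"ty": -3,"tz": 0,"wx": 0,"wy": 0,"wz": 0,"claw": 1},{"tx": 0,"ty": -1.8,"tz": 0,"wx": 0,"wy": 0,"wz": 0,"claw": 1},{"tx": 0,"ty": 0,"tz": 0,"wx": 0,"wy": 0,"wz": 0,"claw": 1},{"tx": 0,"ty": 0,"tz": 0,"wx": 0,"wy": 0,"wz": 0,"claw": 1}])

```text
clock: 7.35
tcp_pos: [0.4354, -0.2904, 0.1009]
orientation: [-0.0, -0.042, 0.999, 0.001]
wrist_force: [-0.1, 0.1, -1.6]
finger_gap: 0.0539
grip_force: 63.4
```

```bash
cat > tb.py <<'E'
from h import *
import sys
def board(P,c,T,hsv,z=.012):
    m=((hsv[...,2]<110)&(np.abs(P[...,2]-z)<.004)&(np.abs(P[...,0]-.47)<.09)&(np.abs(P[...,1]+.288)<.07)).astype(np.uint8)
    return m
def rect(m,c,T,z):
    cs,_=cv2.findContours(m,0,2); w=onplane(c,T,max(cs,key=cv2.contourArea)[:,0,:],z)[:,:2].astype(np.float32)*1000
    r=cv2.minAreaRect(w); return np.round(r[0],1),np.round(r[1],1),round(r[2],2)
E
python3 - <<'E'
from tb import *
st=env.get_state(); pose(st)
for n in("top","side"):
    c=read_camera(n); T=T_cw(c); P=cloud(c,T); hsv=cv2.cvtColor(c["image"],cv2.COLOR_BGR2HSV)
    zt=st["tcp_pos"][2]+.0125
    m=((hsv[...,1]<70)&(hsv[...,2]>110)&(np.abs(P[...,2]-zt)<.006)&(np.abs(P[...,0]-.48)<.08)&(np.abs(P[...,1]+.288)<.06)).astype(np.uint8)
    cv2.imwrite(f"pics/{n}5.png",cv2.resize(c["image"][180:320,400:560] if n=="top" else c["image"][280:460,200:440],None,fx=3,fy=3))
    print(n,m.sum(), rect(m,c,T,zt) if m.sum()>50 else "", "z",np.nanmedian(P[...,2][m>0]))
c,st,T,P=wrist("w5")
E
```

```text
tcp [ 435.4 -290.4  100.9] close_deg 94.87 down [-9.0e-04  1.4e-03 -1.0e+00] j [-0.74  0.29 -0.31  0.97  0.   -0.83] F [-0.1  0.1 -1.6] gap 53.9 t 7.35
top 758 (array([ 482.5, -284. ]), array([63.8, 57. ]), 5.99) z 0.11190064336502703
side 1176 (array([ 481.6, -291.4]), array([72.6, 65.2]), 5.31) z 0.11249335448055592
```

View pics/w5.png

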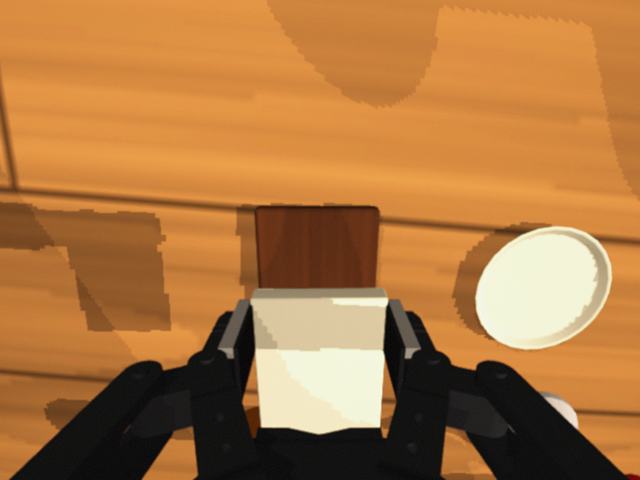

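View pics/side5.png

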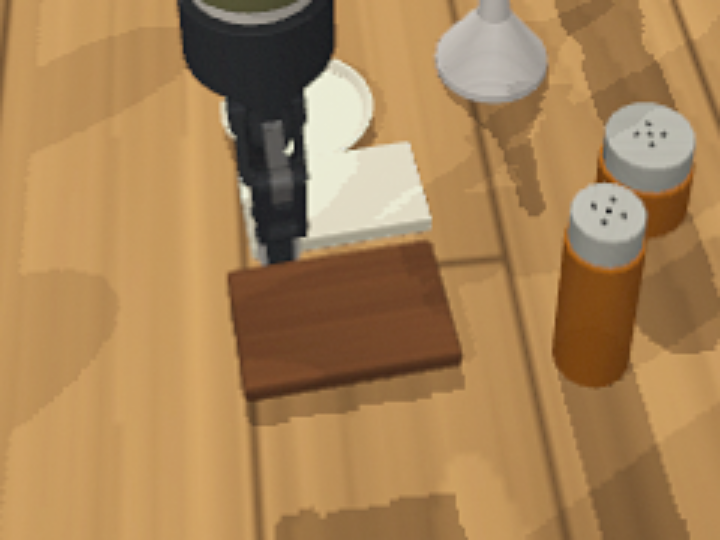

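Held tile (320,360) is above the board (318,250), level and aligned with it. Descend close to it and compare again.

Emit:
carry_out(moves=[{"tx": 0.25,"ty": -0.1,"tz": -1,"wx": 0,"wy": 0,"wz": 0,"claw": 1},{"tx": 0,"ty": 0,"tz": -1.5,"wx": 0,"wy": 0,"wz": 0,"claw": 1},{"tx": 0,"ty": 0,"tz": -1.5,"wx": 0,"wy": 0,"wz": 0,"claw": 1},{"tx": 0,"ty": 0,"tz": -1.5,"wx": 0,"wy": 0,"wz": 0,"claw": 1},{"tx": 0,"ty": 0,"tz": -1.5,"wx": 0,"wy": 0,"wz": 0,"claw": 1},{"tx": 0,"ty": 0,"tz": -0.6,"wx": 0,"wy": 0,"wz": 0,"claw": 1},{"tx": 0,"ty": 0,"tz": 0,"wx": 0,"wy": 0,"wz": 0,"claw": 1},{"tx": 0,"ty": 0,"tz": 0,"wx": 0,"wy": 0,"wz": 0,"claw": 1}])

```text
clock: 8.5
tcp_pos: [0.4386, -0.293, 0.0258]
orientation: [0.0, -0.042, 0.999, -0.0]
wrist_force: [0.1, 1.1, -1.7]
finger_gap: 0.0545
grip_force: 63.4
```

Run:
```python
from tb import *
st=env.get_state(); pose(st); zt=st["tcp_pos"][2]+.0115
def edges(c,T,mt,mb,far):
    # along board axis a (yaw .085) lateral extents in the band where both are seen, and far ends
    a=np.array([np.cos(.085),np.sin(.085)]); n=np.array([-a[1],a[0]])
    for nm,m,z in(("tile",mt,zt),("board",mb,.012)):
        cs,_=cv2.findContours(m,0,2); w=onplane(c,T,max(cs,key=cv2.contourArea)[:,0,:],z)[:,:2]*1000
        r=cv2.minAreaRect(w.astype(np.float32)); s=w@a; t=w@n
        print(nm,np.round(r[0],1),np.round(r[1],1),round(r[2],1),"along",s.min().round(1),s.max().round(1),"lat",t.min().round(1),t.max().round(1))
for nme in("top","wrist"):
    if nme=="wrist": c,s,T,P=wrist("w6")
    else: c=read_camera("top"); T=T_cw(c); P=cloud(c,T)
    hsv=cv2.cvtColor(c["image"],cv2.COLOR_BGR2HSV)
    box=(np.abs(P[...,0]-.47)<.09)&(np.abs(P[...,1]+.288)<.065)
    mt=((hsv[...,1]<70)&(hsv[...,2]>110)&(np.abs(P[...,2]-zt)<.006)&box).astype(np.uint8)
    mb=((hsv[...,1]>80)&(hsv[...,2]<120)&(np.abs(P[...,2]-.012)<.005)&box).astype(np.uint8)
    print(nme,mt.sum(),mb.sum(),np.nanmedian(P[...,2][mt>0])); edges(c,T,mt,mb,1)
```

```text
tcp [ 438.6 -293.    25.8] close_deg 94.82 down [ 7.e-04 -5.e-04 -1.e+00] j [-0.74  0.38 -0.4   0.79  0.   -0.83] F [ 0.1  1.1 -1.7] gap 54.5 t 8.5
top 682 679 0.03670800180098055
tile [ 484.7 -286.7] [65.5 58.6] 5.3 along 425.7 491.5 lat -355.9 -297.4
board [ 487.4 -285.1] [87.4 85.8] 4.7 along 417.9 505.3 lat -368.4 -282.4
wrist 15419 10163 0.03760379548721671
tile [ 460.1 -291.5] [71.3 55.3] 4.9 along 398.0 469.3 lat -357.1 -301.8
board [ 426.6 -293.2] [37.1 81.6] 4.2 along 381.9 419.2 lat -369.1 -287.4
```

View pics/w6.png

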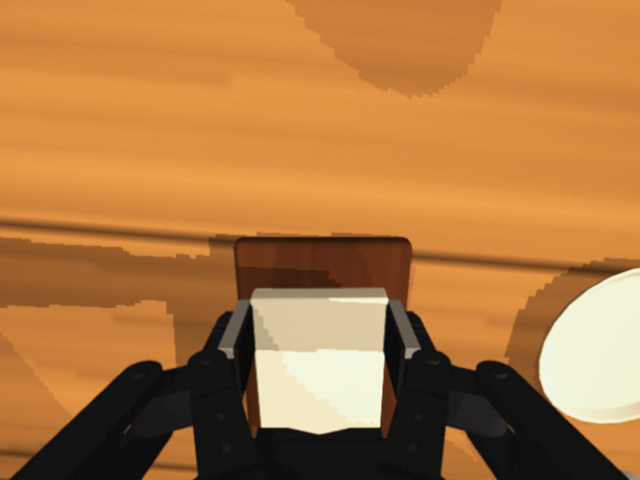

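Both views put the tile about 1.2 mm too far toward -y, and centred lengthwise to about 1 mm. Correct and lower it.

Emit:
carry_out(moves=[{"tx": -0.05,"ty": 0.12,"tz": -0.5,"wx": 0,"wy": 0,"wz": 0,"claw": 1},{"tx": 0,"ty": 0,"tz": -0.5,"wx": 0,"wy": 0,"wz": 0,"claw": 1},{"tx": 0,"ty": 0,"tz": -0.3,"wx": 0,"wy": 0,"wz": 0,"claw": 1},{"tx": 0,"ty": 0,"tz": 0,"wx": 0,"wy": 0,"wz": 0,"claw": 1},{"tx": 0,"ty": 0,"tz": 0,"wx": 0,"wy": 0,"wz": 0,"claw": 1}])

```text
clock: 9.22
tcp_pos: [0.4378, -0.2915, 0.0123]
orientation: [0.0, -0.042, 0.999, 0.0]
wrist_force: [-0.5, 0.2, -0.1]
finger_gap: 0.0541
grip_force: 63.4
```

Emit:
carry_out(moves=[{"tx": 0,"ty": 0,"tz": -0.15,"wx": 0,"wy": 0,"wz": 0,"claw": 1},{"tx": 0,"ty": 0,"tz": 0,"wx": 0,"wy": 0,"wz": 0,"claw": 1}])

```text
clock: 9.48
tcp_pos: [0.4377, -0.2914, 0.0108]
orientation: [-0.0, -0.042, 0.999, 0.0]
wrist_force: [-0.4, -0.9, -0.4]
finger_gap: 0.054
grip_force: 63.4
```

Emit:
carry_out(moves=[{"tx": 0,"ty": 0,"tz": -0.1,"wx": 0,"wy": 0,"wz": 0,"claw": 1},{"tx": 0,"ty": 0,"tz": 0,"wx": 0,"wy": 0,"wz": 0,"claw": 1}])

```text
clock: 9.72
tcp_pos: [0.4377, -0.2914, 0.0098]
orientation: [-0.0, -0.042, 0.999, 0.0]
wrist_force: [-0.1, -0.4, -0.5]
finger_gap: 0.0539
grip_force: 63.4
```

Emit:
carry_out(moves=[{"tx": 0,"ty": 0,"tz": -0.05,"wx": 0,"wy": 0,"wz": 0,"claw": 1},{"tx": 0,"ty": 0,"tz": 0,"wx": 0,"wy": 0,"wz": 0,"claw": 1}])

```text
clock: 9.98
tcp_pos: [0.4378, -0.2915, 0.0095]
orientation: [0.0, -0.042, 0.999, 0.0]
wrist_force: [0.5, 0.1, 1.5]
finger_gap: 0.0542
grip_force: 63.5
```

Contact felt. Release and rise.

Emit:
carry_out(moves=[{"tx": 0,"ty": 0,"tz": 0,"wx": 0,"wy": 0,"wz": 0,"claw": 0.2},{"tx": 0,"ty": 0,"tz": 0,"wx": 0,"wy": 0,"wz": 0,"claw": -0.4},{"tx": 0,"ty": 0,"tz": 0,"wx": 0,"wy": 0,"wz": 0,"claw": -1},{"tx": 0,"ty": 0,"tz": 0,"wx": 0,"wy": 0,"wz": 0,"claw": -1},{"tx": 0,"ty": 0,"tz": 1,"wx": 0,"wy": 0,"wz": 0,"claw": -1},{"tx": 0,"ty": 0,"tz": 3,"wx": 0,"wy": 0,"wz": 0,"claw": -1},{"tx": 0,"ty": 0,"tz": 5,"wx": 0,"wy": 0,"wz": 0,"claw": -1},{"tx": 0,"ty": 0,"tz": 5,"wx": 0,"wy": 0,"wz": 0,"claw": -1}])

```text
clock: 10.98
tcp_pos: [0.4376, -0.2913, 0.1513]
orientation: [0.0, -0.042, 0.999, 0.0]
wrist_force: [-0.2, 0.1, -0.5]
finger_gap: 0.0851
grip_force: 0.0
```

Emit:
carry_out(moves=[{"tx": -1.5,"ty": 0,"tz": 4,"wx": 0,"wy": 0,"wz": 0,"claw": -1},{"tx": -1.5,"ty": 0,"tz": 2,"wx": 0,"wy": 0,"wz": 0,"claw": -1},{"tx": 0,"ty": 0,"tz": 0,"wx": 0,"wy": 0,"wz": 0,"claw": -1}])

```text
clock: 11.35
tcp_pos: [0.4081, -0.2923, 0.2117]
orientation: [0.002, -0.042, 0.999, -0.002]
wrist_force: [-0.1, -0.5, -0.7]
finger_gap: 0.0855
grip_force: 0.0
```

```bash
cat > chk.py <<'E'
from tb import *
a=np.array([np.cos(.085),np.sin(.085)]); n=np.array([-a[1],a[0]])
def run(c,T,P,nm):
    hsv=cv2.cvtColor(c["image"],cv2.COLOR_BGR2HSV)
    box=(np.abs(P[...,0]-.47)<.09)&(np.abs(P[...,1]+.288)<.065)
    mt=((hsv[...,1]<70)&(hsv[...,2]>110)&(np.abs(P[...,2]-.022)<.006)&box).astype(np.uint8)
    mb=(((hsv[...,1]>80)&(hsv[...,2]<120)&(np.abs(P[...,2]-.012)<.005)&box)).astype(np.uint8)
    for q,m,z in(("tile",mt,.022),("board",mb|mt,.012)):
        cs,_=cv2.findContours(m,0,2); w=onplane(c,T,max(cs,key=cv2.contourArea)[:,0,:],z)[:,:2]*1000
        r=cv2.minAreaRect(w.astype(np.float32)); s=w@a; t=w@n
        print(nm,q,np.round(r[0],1),np.round(r[1],1),round(r[2],1),"along",s.min().round(1),s.max().round(1),"lat",t.min().round(1),t.max().round(1))
    print("z",np.nanpercentile(P[...,2][mt>0],[5,50,95]))
c=read_camera("top"); T=T_cw(c); run(c,T,cloud(c,T),"top")
c,st,T,P=wrist("w7"); pose(st); run(c,T,P,"wrist")
E
python3 chk.py
```

```text
top tile [ 468.9 -286.5] [95.6 58. ] 5.4 along 395.0 490.8 lat -354.4 -296.2
top board [ 469.4 -286.3] [123.6  86.3] 4.7 along 381.7 505.3 lat -368.4 -282.0
z [0.01737267 0.02081297 0.02443712]
tcp [ 408.1 -291.9  210.2] close_deg 94.79 down [ 0.0018 -0.0014 -1.    ] j [-0.78  0.18 -0.18  1.21  0.   -0.86] F [-0.4  0.9 -0.5] gap 85.6 t 11.4
wrist tile [ 470.2 -289.3] [95.6 55.2] 5.3 along 396.4 491.6 lat -356.0 -300.5
wrist board [ 470.5 -290. ] [123.2  83.2] 4.3 along 382.2 506.1 lat -370.4 -287.2
z [0.02009831 0.02124517 0.02238393]
```

View pics/w7.png

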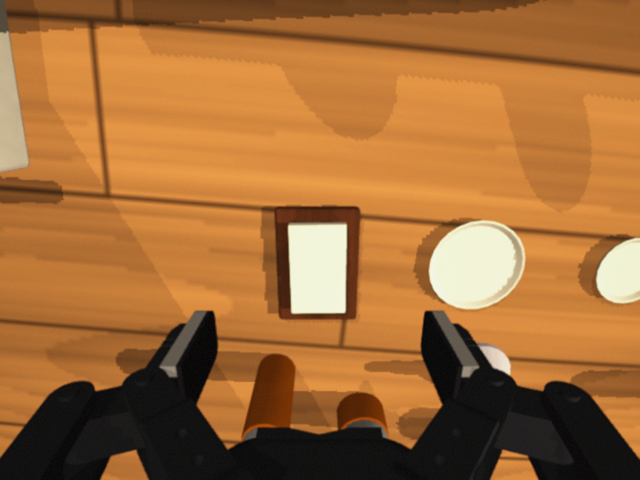

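The tile is centred on the board to about 0.5 mm and aligned (tile at (318,268), board at (318,262)).

Shaker candidates in the top view: (513,188), (273,204) and (452,170). The tall one is (513,188) because its cap reads 123-124 mm high and 41 mm wide; the side crop already viewed shows it as the tallest, front right. I'm going above it.

Emit:
carry_out(moves=[{"tx": 3,"ty": -0.6,"tz": 0,"wx": 0,"wy": 0,"wz": 0,"claw": -1},{"tx": 4,"ty": -0.6,"tz": 0,"wx": 0,"wy": 0,"wz": 0,"claw": -1},{"tx": 4,"ty": -0.6,"tz": 0,"wx": 0,"wy": 0,"wz": 0,"claw": -1},{"tx": 4,"ty": -0.6,"tz": 0,"wx": 0,"wy": 0,"wz": 0,"claw": -1},{"tx": 3,"ty": -0.6,"tz": 0,"wx": 0,"wy": 0,"wz": 0,"claw": -1},{"tx": 1.9,"ty": -0.4,"tz": 0,"wx": 0,"wy": 0,"wz": 0,"claw": -1},{"tx": 0,"ty": 0,"tz": 0,"wx": 0,"wy": 0,"wz": 0,"claw": -1},{"tx": 0,"ty": 0,"tz": 0,"wx": 0,"wy": 0,"wz": 0,"claw": -1}])

```text
clock: 12.45
tcp_pos: [0.6061, -0.3249, 0.2078]
orientation: [-0.001, -0.042, 0.999, 0.001]
wrist_force: [0.2, -0.4, 0.7]
finger_gap: 0.0851
grip_force: 0.0
```

Run:
```python
from tb import *
c,st,T,P=wrist("w8"); pose(st)
s=read_camera("side"); cv2.imwrite("pics/s8.png",cv2.resize(s["image"][240:460,280:480],None,fx=2.5,fy=2.5))
```

```text
tcp [ 606.1 -324.9  207.8] close_deg 94.84 down [-0.0023  0.0016 -1.    ] j [-0.61  0.55  0.35  1.38 -0.   -0.69] F [ 0.2 -0.4  0.7] gap 85.1 t 12.45
```

View pics/s8.png

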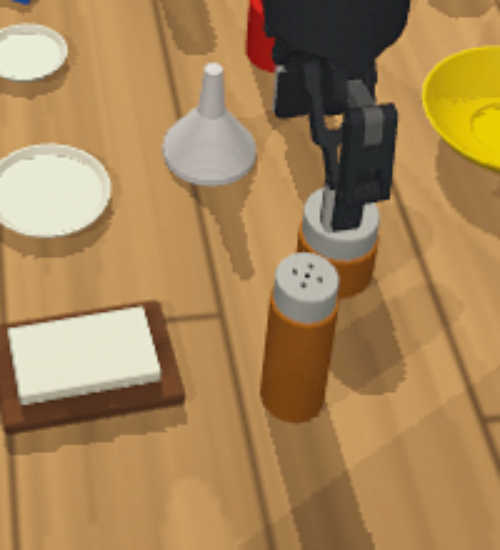

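The tall shaker stands at (300,340) in the crop, clearly the tallest, with the open gripper above it. Descend around it.

Emit:
carry_out(moves=[{"tx": 0.15,"ty": -0.1,"tz": -2,"wx": 0,"wy": 0,"wz": 0,"claw": -1},{"tx": 0,"ty": 0,"tz": -3,"wx": 0,"wy": 0,"wz": 0,"claw": -1},{"tx": 0,"ty": 0,"tz": -3,"wx": 0,"wy": 0,"wz": 0,"claw": -1},{"tx": 0,"ty": 0,"tz": -3,"wx": 0,"wy": 0,"wz": 0,"claw": -1},{"tx": 0,"ty": 0,"tz": -2,"wx": 0,"wy": 0,"wz": 0,"claw": -1},{"tx": 0,"ty": 0,"tz": -1.2,"wx": 0,"wy": 0,"wz": 0,"claw": -1},{"tx": 0,"ty": 0,"tz": 0,"wx": 0,"wy": 0,"wz": 0,"claw": -1},{"tx": 0,"ty": 0,"tz": 0,"wx": 0,"wy": 0,"wz": 0,"claw": -1}])

```text
clock: 13.55
tcp_pos: [0.6088, -0.3269, 0.0686]
orientation: [0.001, -0.042, 0.999, -0.001]
wrist_force: [0.7, -1.0, 0.6]
finger_gap: 0.0853
grip_force: 0.0
```

Run:
```python
from tb import *
c,st,T,P=wrist("w9"); pose(st)
t=read_camera("side"); cv2.imwrite("pics/s9.png",cv2.resize(t["image"][240:460,280:480],None,fx=2,fy=2))
cv2.imwrite("pics/c9.png",np.hstack([cv2.resize(c["image"],(400,300)),cv2.resize(t["image"][240:460,300:520],(300,300))]))
```

```text
tcp [ 608.8 -326.9   68.6] close_deg 94.82 down [ 0.0015 -0.001  -1.    ] j [-0.61  0.62  0.12  1.07  0.   -0.69] F [ 0.7 -1.   0.6] gap 85.3 t 13.55
```

View pics/c9.png

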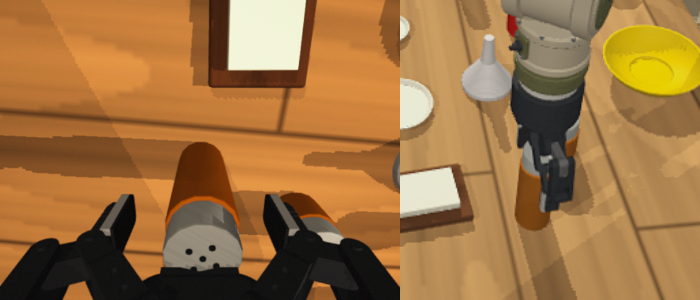

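The shaker is centred between the fingers ((200,240) in the crop). Measure its cap's front edge from this wrist view.

Run:
```python
from tb import *
c,st,T,P=wrist(); pose(st)
u=np.array(st["tcp_pos"]); 
for z,rad in((.125,20),(.07,22)):
    m=(np.abs(P[...,2]-z)<.003)&(np.abs(P[...,0]-.61)<.04)&(np.abs(P[...,1]+.327)<.026)
    q=P[m][:,:2]*1000
    print(z,m.sum(),q.min(0).round(1),q.max(0).round(1))
    # outer front boundary per lateral bin -> circle with known radius
    b=np.round(q[:,1]/2); f=np.array([[q[b==k][:,0].min(),k*2] for k in np.unique(b)])
    from scipy.optimize import least_squares
    s=least_squares(lambda p:np.hypot(f[:,0]-p[0],f[:,1]-p[1])-rad,[608,-327],loss="soft_l1"); print(s.x.round(1),np.abs(s.fun).mean().round(2))
```

```text
tcp [ 608.9 -327.    68.7] close_deg 94.82 down [ 0.0018 -0.0012 -1.    ] j [-0.61  0.62  0.12  1.07  0.   -0.69] F [ 1.2  0.5 -0.1] gap 85.3 t 13.65
0.125 8020 [ 589.8 -345.4] [ 619.5 -306. ]
[ 609.7 -325.9] 0.18
0.07 501 [ 588.3 -347.8] [ 608.  -304.8]
[ 610.1 -326. ] 0.22
```

Emit:
carry_out(moves=[{"tx": 0.1,"ty": 0.1,"tz": -0.1,"wx": 0,"wy": 0,"wz": 0,"claw": -0.5},{"tx": 0,"ty": 0,"tz": 0,"wx": 0,"wy": 0,"wz": 0,"claw": 0},{"tx": 0,"ty": 0,"tz": 0,"wx": 0,"wy": 0,"wz": 0,"claw": 0.3},{"tx": 0,"ty": 0,"tz": 0,"wx": 0,"wy": 0,"wz": 0,"claw": 1},{"tx": 0,"ty": 0,"tz": 0,"wx": 0,"wy": 0,"wz": 0,"claw": 1},{"tx": 0,"ty": 0,"tz": 0,"wx": 0,"wy": 0,"wz": 0,"claw": 1},{"tx": 0,"ty": 0,"tz": 0,"wx": 0,"wy": 0,"wz": 0,"claw": 1}], newtons=40)

```text
clock: 14.58
tcp_pos: [0.6094, -0.3255, 0.0665]
orientation: [0.0, -0.042, 0.999, 0.0]
wrist_force: [0.2, -0.0, 2.4]
finger_gap: 0.0433
grip_force: 41.0
```

Emit:
carry_out(moves=[{"tx": 0,"ty": 0,"tz": 0.5,"wx": 0,"wy": 0,"wz": 0,"claw": 1},{"tx": 0,"ty": 0,"tz": 1.5,"wx": 0,"wy": 0,"wz": 0,"claw": 1},{"tx": 0,"ty": 0,"tz": 2,"wx": 0,"wy": 0,"wz": 0,"claw": 1},{"tx": 0,"ty": 0,"tz": 1.5,"wx": 0,"wy": 0,"wz": 0,"claw": 1},{"tx": 0,"ty": 0,"tz": 0,"wx": 0,"wy": 0,"wz": 0,"claw": 1}])

```text
clock: 15.2
tcp_pos: [0.6103, -0.3262, 0.1235]
orientation: [0.001, -0.042, 0.999, -0.001]
wrist_force: [0.1, -0.5, -1.9]
finger_gap: 0.043
grip_force: 40.9
```

```bash
cat > held.py <<'E'
from tb import *
from scipy.optimize import least_squares
def front(P,z,rad,x,y,hw=.026):
    m=(np.abs(P[...,2]-z)<.003)&(np.abs(P[...,0]-x)<.04)&(np.abs(P[...,1]-y)<hw)
    q=P[m][:,:2]*1000
    if len(q)<50: return None
    b=np.round(q[:,1]/2); f=np.array([[q[b==k][:,0].min(),k*2] for k in np.unique(b)])
    s=least_squares(lambda p:np.hypot(f[:,0]-p[0],f[:,1]-p[1])-rad,[x*1000,y*1000],loss="soft_l1"); return s.x.round(1),np.abs(s.fun).mean().round(2),m.sum()
E
python3 - <<'E'
from held import *
c,st,T,P=wrist("w10"); pose(st)
x,y,z=st["tcp_pos"]
for dz,r in((.056,20),(.0,22),(-.02,22)): print(dz,front(P,z+dz,r,x,y))
t=P[(np.abs(P[...,0]-x)<.02)&(np.abs(P[...,1]-y)<.012)&(P[...,2]<z+.07)]
print("top z rel tcp",(np.nanpercentile(t[:,2],95)-z).round(4))
E
```

```text
tcp [ 610.3 -326.2  123.5] close_deg 94.82 down [ 0.0029 -0.002  -1.    ] j [-0.61  0.58  0.2   1.18  0.   -0.69] F [ 0.1 -0.5 -1.9] gap 43.0 t 15.2
0.056 (array([ 610. , -326.5]), np.float64(2.14), np.int64(8837))
0.0 (array([ 611.1, -327.1]), np.float64(0.3), np.int64(519))
-0.02 (array([ 611.2, -327. ]), np.float64(0.23), np.int64(336))
top z rel tcp 0.0583
```

Emit:
carry_out(moves=[{"tx": -1.5,"ty": 0.4,"tz": 0,"wx": 0,"wy": 0,"wz": 0,"claw": 1},{"tx": -2.5,"ty": 0.6,"tz": 0,"wx": 0,"wy": 0,"wz": 0,"claw": 1},{"tx": -3,"ty": 0.8,"tz": 0,"wx": 0,"wy": 0,"wz": 0,"claw": 1},{"tx": -3,"ty": 0.8,"tz": 0,"wx": 0,"wy": 0,"wz": 0,"claw": 1},{"tx": -2.5,"ty": 0.7,"tz": 0,"wx": 0,"wy": 0,"wz": 0,"claw": 1},{"tx": -1.5,"ty": 0.5,"tz": 0,"wx": 0,"wy": 0,"wz": 0,"claw": 1},{"tx": 0,"ty": 0,"tz": 0,"wx": 0,"wy": 0,"wz": 0,"claw": 1},{"tx": 0,"ty": 0,"tz": 0,"wx": 0,"wy": 0,"wz": 0,"claw": 1}])

```text
clock: 16.25
tcp_pos: [0.4698, -0.2878, 0.1211]
orientation: [0.0, -0.042, 0.999, -0.0]
wrist_force: [0.1, -0.8, -2.2]
finger_gap: 0.0433
grip_force: 41.0
```

Run:
```python
from held import *
c,st,T,P=wrist("w11"); pose(st); x,y,z=st["tcp_pos"]
for dz in(0,-.02,-.04): print(front(P,z+dz,22,x,y))
```

```text
tcp [ 469.8 -287.8  121.1] close_deg 94.82 down [ 4.e-04 -1.e-04 -1.e+00] j [-0.7   0.32 -0.22  1.03  0.   -0.78] F [ 0.1 -0.8 -2.2] gap 43.3 t 16.25
(array([ 470.6, -288.5]), np.float64(0.24), np.int64(502))
(array([ 470.7, -288.6]), np.float64(0.21), np.int64(339))
(array([ 470.7, -288.6]), np.float64(0.23), np.int64(256))
```

Emit:
carry_out(moves=[{"tx": 0,"ty": -0.05,"tz": -1,"wx": 0,"wy": 0,"wz": 0,"claw": 1},{"tx": 0,"ty": 0,"tz": -1,"wx": 0,"wy": 0,"wz": 0,"claw": 1},{"tx": 0,"ty": 0,"tz": -0.5,"wx": 0,"wy": 0,"wz": 0,"claw": 1},{"tx": 0,"ty": 0,"tz": -0.3,"wx": 0,"wy": 0,"wz": 0,"claw": 1},{"tx": 0,"ty": 0,"tz": -0.2,"wx": 0,"wy": 0,"wz": 0,"claw": 1},{"tx": 0,"ty": 0,"tz": 0,"wx": 0,"wy": 0,"wz": 0,"claw": 1},{"tx": 0,"ty": 0,"tz": 0,"wx": 0,"wy": 0,"wz": 0,"claw": 1}])

```text
clock: 17.18
tcp_pos: [0.4694, -0.2881, 0.0916]
orientation: [0.0, -0.042, 0.999, -0.0]
wrist_force: [-0.3, 0.5, -1.1]
finger_gap: 0.0431
grip_force: 41.0
```

Emit:
carry_out(moves=[{"tx": 0,"ty": 0,"tz": -0.1,"wx": 0,"wy": 0,"wz": 0,"claw": 1},{"tx": 0,"ty": 0,"tz": 0,"wx": 0,"wy": 0,"wz": 0,"claw": 1}])

```text
clock: 17.42
tcp_pos: [0.4693, -0.288, 0.0904]
orientation: [0.0, -0.042, 0.999, 0.0]
wrist_force: [-0.0, 0.2, -0.7]
finger_gap: 0.0433
grip_force: 41.0
```

Emit:
carry_out(moves=[{"tx": 0,"ty": 0,"tz": -0.1,"wx": 0,"wy": 0,"wz": 0,"claw": 1},{"tx": 0,"ty": 0,"tz": 0,"wx": 0,"wy": 0,"wz": 0,"claw": 1}])

```text
clock: 17.68
tcp_pos: [0.4692, -0.2879, 0.0892]
orientation: [-0.0, -0.042, 0.999, 0.0]
wrist_force: [-0.0, 0.0, -1.6]
finger_gap: 0.0433
grip_force: 41.0
```

Emit:
carry_out(moves=[{"tx": 0,"ty": 0,"tz": -0.08,"wx": 0,"wy": 0,"wz": 0,"claw": 1},{"tx": 0,"ty": 0,"tz": 0,"wx": 0,"wy": 0,"wz": 0,"claw": 1}])

```text
clock: 17.92
tcp_pos: [0.4693, -0.288, 0.0885]
orientation: [0.0, -0.042, 0.999, 0.0]
wrist_force: [-0.2, 0.4, -1.2]
finger_gap: 0.0432
grip_force: 41.0
```

Emit:
carry_out(moves=[{"tx": 0,"ty": 0,"tz": -0.05,"wx": 0,"wy": 0,"wz": 0,"claw": 1},{"tx": 0,"ty": 0,"tz": 0,"wx": 0,"wy": 0,"wz": 0,"claw": 1}])

```text
clock: 18.18
tcp_pos: [0.4694, -0.288, 0.0885]
orientation: [0.0, -0.042, 0.999, -0.0]
wrist_force: [-0.4, 1.2, 3.4]
finger_gap: 0.0434
grip_force: 41.1
```

Touching down. Release gently and rise clear.

Emit:
carry_out(moves=[{"tx": 0,"ty": 0,"tz": 0,"wx": 0,"wy": 0,"wz": 0,"claw": 0.2},{"tx": 0,"ty": 0,"tz": 0,"wx": 0,"wy": 0,"wz": 0,"claw": -0.3},{"tx": 0,"ty": 0,"tz": 0,"wx": 0,"wy": 0,"wz": 0,"claw": -1},{"tx": 0,"ty": 0,"tz": 0,"wx": 0,"wy": 0,"wz": 0,"claw": -1},{"tx": 0,"ty": 0,"tz": 2,"wx": 0,"wy": 0,"wz": 0,"claw": -1},{"tx": 0,"ty": 0,"tz": 4,"wx": 0,"wy": 0,"wz": 0,"claw": -1},{"tx": 0,"ty": 0,"tz": 4,"wx": 0,"wy": 0,"wz": 0,"claw": -1},{"tx": 0,"ty": 0,"tz": 3,"wx": 0,"wy": 0,"wz": 0,"claw": -1}])

```text
clock: 19.18
tcp_pos: [0.4696, -0.2883, 0.2198]
orientation: [0.001, -0.042, 0.999, -0.001]
wrist_force: [-0.1, -1.3, -0.3]
finger_gap: 0.0855
grip_force: 0.0
```

Emit:
carry_out(moves=[{"tx": -2,"ty": 2,"tz": 1,"wx": 0,"wy": 0,"wz": 0,"claw": -1},{"tx": -2,"ty": 5,"tz": 0,"wx": 0,"wy": 0,"wz": 0,"claw": -1},{"tx": -2,"ty": 5,"tz": 0,"wx": 0,"wy": 0,"wz": 0,"claw": -1},{"tx": 0,"ty": 5,"tz": 0,"wx": 0,"wy": 0,"wz": 0,"claw": -1},{"tx": 0,"ty": 5,"tz": 0,"wx": 0,"wy": 0,"wz": 0,"claw": -1},{"tx": 0,"ty": 5,"tz": 0,"wx": 0,"wy": 0,"wz": 0,"claw": -1},{"tx": 0,"ty": 5,"tz": 0,"wx": 0,"wy": 0,"wz": 0,"claw": -1},{"tx": 0,"ty": 1,"tz": 0,"wx": 0,"wy": 0,"wz": 0,"claw": -1}])

```text
clock: 20.18
tcp_pos: [0.4088, 0.0444, 0.2281]
orientation: [0.0, -0.044, 0.999, 0.0]
wrist_force: [-0.3, -0.2, -0.4]
finger_gap: 0.0852
grip_force: 0.0
```

```bash
cat > fin.py <<'E'
from held import *
def cap(c,P,T,h,x,y,tol=.006,r=.04):
    m=((np.abs(P[...,2]-h)<tol)&(np.hypot(P[...,0]-x,P[...,1]-y)<r)).astype(np.uint8)
    k,l,s,_=cv2.connectedComponentsWithStats(m); i=1+np.argmax(s[1:,4])
    cs,_=cv2.findContours((l==i).astype(np.uint8),0,2); w=onplane(c,T,max(cs,key=len)[:,0,:],h)[:,:2].astype(np.float32)*1000
    e=cv2.minEnclosingCircle(w); return np.round(e[0],1),round(2*e[1],1)
E
python3 - <<'E'
from fin import *
c=read_camera("top"); T=T_cw(c); P=cloud(c,T); print("tall",cap(c,P,T,.147,.4695,-.287))
c,st,T,P=wrist("w12"); pose(st)
for h,x,y in((.0105,.449,.0405),(.0105,.457,-.126)):
    hsv=cv2.cvtColor(c["image"],cv2.COLOR_BGR2HSV)
    m=((hsv[...,1]<70)&(hsv[...,2]>110)&(np.abs(P[...,2])<.02)&(np.hypot(P[...,0]-x,P[...,1]-y)<.065)).astype(np.uint8)
    cs,_=cv2.findContours(m,0,2); w=onplane(c,T,max(cs,key=len)[:,0,:],.010)[:,:2].astype(np.float32)*1000
    print("saucer",m.sum(),cv2.fitEllipse(w))
cv2.imwrite("pics/t12.png",np.hstack([cv2.resize(c["image"],(480,360)),cv2.resize(read_camera("side")["image"][280:460,260:420],(320,360))]))
E
```

```text
tall (array([ 468.1, -286.5]), 40.5)
tcp [409.   44.1 228.1] close_deg 95.02 down [ 2.e-04  5.e-04 -1.e+00] j [-0.09 -0.   -0.34  1.23  0.   -0.18] F [-0.5  0.6 -1. ] gap 85.6 t 20.225
saucer 3552 ((449.6391296386719, 41.69690704345703), (73.40827178955078, 73.68231201171875), 76.23267364501953)
saucer 6330 ((457.7523498535156, -124.64408111572266), (97.42303466796875, 97.50630187988281), 29.208532333374023)
```

View pics/t12.png

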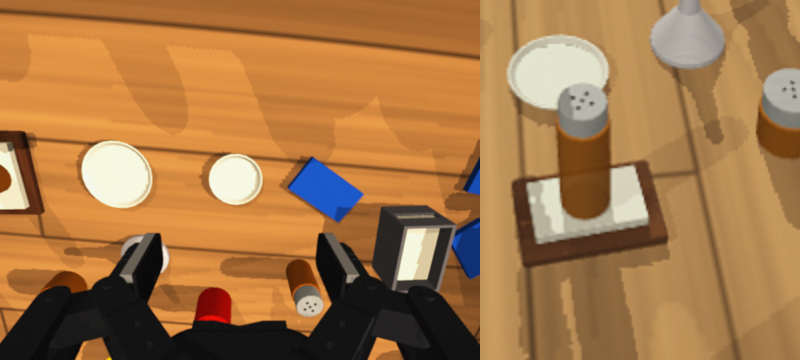

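The tall shaker stands upright in the middle of the tile ((583,200) in the crop); top view cap (468,-286.5) against tile (469,-286.5). Next is the mid shaker, cap at (305,300) in the left crop: read 78-79 mm high and 38 mm wide, standing between grinder and magazine.

Emit:
carry_out(moves=[{"tx": 2,"ty": 1,"tz": 0,"wx": 0,"wy": 0,"wz": 0,"claw": -1},{"tx": 3.5,"ty": 2,"tz": 0,"wx": 0,"wy": 0,"wz": 0,"claw": -1},{"tx": 4,"ty": 2.5,"tz": -1,"wx": 0,"wy": 0,"wz": 0,"claw": -1},{"tx": 4,"ty": 2.5,"tz": -2,"wx": 0,"wy": 0,"wz": 0,"claw": -1},{"tx": 3.5,"ty": 2,"tz": -2,"wx": 0,"wy": 0,"wz": 0,"claw": -1},{"tx": 1.8,"ty": 1.2,"tz": -2,"wx": 0,"wy": 0,"wz": 0,"claw": -1},{"tx": 0,"ty": 0,"tz": -2.5,"wx": 0,"wy": 0,"wz": 0,"claw": -1},{"tx": 0,"ty": 0,"tz": 0,"wx": 0,"wy": 0,"wz": 0,"claw": -1}])

```text
clock: 21.32
tcp_pos: [0.5962, 0.152, 0.1303]
orientation: [-0.003, -0.041, 0.999, -0.0]
wrist_force: [0.2, -0.6, 0.2]
finger_gap: 0.0854
grip_force: 0.0
```

Run:
```python
from fin import *
c,st,T,P=wrist("w13"); pose(st)
for z,r in((.08,19),(.045,21),(.03,21)): print(z,front(P,z,r,.597,.156))
cv2.imwrite("pics/w13s.png",cv2.resize(c["image"],(400,300)))
```

```text
tcp [596.2 152.  130.3] close_deg 94.69 down [-5.4e-03 -9.0e-04 -1.0e+00] j [ 0.12  0.44 -0.02  1.12 -0.    0.04] F [ 0.2 -0.6  0.2] gap 85.4 t 21.325
0.08 (array([599.3, 156.5]), np.float64(0.22), np.int64(2944))
0.045 (array([599.3, 156.3]), np.float64(0.21), np.int64(146))
0.03 (array([599.3, 156.4]), np.float64(0.15), np.int64(116))
```

View pics/w13s.png

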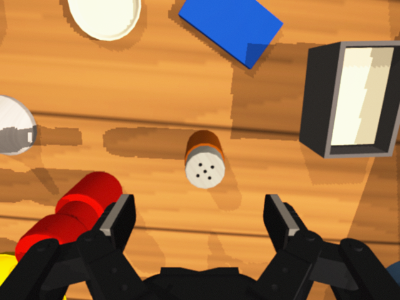

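The mid shaker's cap is at (205,165) in the crop, measured at (599.3,156.4) mm consistently at three heights. Descend.

Emit:
carry_out(moves=[{"tx": 0.2,"ty": 0.1,"tz": 0,"wx": 0,"wy": 0,"wz": 0,"claw": -1},{"tx": 0,"ty": 0,"tz": -2,"wx": 0,"wy": 0,"wz": 0,"claw": -1},{"tx": 0,"ty": 0,"tz": -3,"wx": 0,"wy": 0,"wz": 0,"claw": -1},{"tx": 0,"ty": 0,"tz": -3,"wx": 0,"wy": 0,"wz": 0,"claw": -1},{"tx": 0,"ty": 0,"tz": -1.5,"wx": 0,"wy": 0,"wz": 0,"claw": -1},{"tx": 0,"ty": 0,"tz": -0.6,"wx": 0,"wy": 0,"wz": 0,"claw": -1},{"tx": 0,"ty": 0,"tz": 0,"wx": 0,"wy": 0,"wz": 0,"claw": -1},{"tx": 0,"ty": 0,"tz": 0,"wx": 0,"wy": 0,"wz": 0,"claw": -1}])

```text
clock: 22.38
tcp_pos: [0.6002, 0.1552, 0.0333]
orientation: [0.001, -0.042, 0.999, 0.0]
wrist_force: [0.2, 1.0, 0.3]
finger_gap: 0.0852
grip_force: 0.0
```

Run:
```python
from fin import *
c,st,T,P=wrist("w14"); pose(st)
for z,r in((.08,19),(.045,21),(.03,21)): print(z,front(P,z,r,.599,.156))
```

```text
tcp [600.2 155.2  33.3] close_deg 94.83 down [ 2.1e-03  4.0e-04 -1.0e+00] j [ 0.12  0.52 -0.15  0.9   0.    0.04] F [0.2 1.  0.3] gap 85.2 t 22.375
0.08 (array([598.8, 156.7]), np.float64(0.29), np.int64(8339))
0.045 (array([598.9, 156.5]), np.float64(0.27), np.int64(584))
0.03 (array([599. , 156.4]), np.float64(0.22), np.int64(441))
```

Emit:
carry_out(moves=[{"tx": -0.1,"ty": 0.12,"tz": -0.3,"wx": 0,"wy": 0,"wz": 0,"claw": -0.5},{"tx": 0,"ty": 0,"tz": 0,"wx": 0,"wy": 0,"wz": 0,"claw": 0},{"tx": 0,"ty": 0,"tz": 0,"wx": 0,"wy": 0,"wz": 0,"claw": 0.3},{"tx": 0,"ty": 0,"tz": 0,"wx": 0,"wy": 0,"wz": 0,"claw": 1},{"tx": 0,"ty": 0,"tz": 0,"wx": 0,"wy": 0,"wz": 0,"claw": 1},{"tx": 0,"ty": 0,"tz": 0,"wx": 0,"wy": 0,"wz": 0,"claw": 1},{"tx": 0,"ty": 0,"tz": 0,"wx": 0,"wy": 0,"wz": 0,"claw": 1}], newtons=40)

```text
clock: 23.3
tcp_pos: [0.5984, 0.1563, 0.0292]
orientation: [0.0, -0.042, 0.999, 0.0]
wrist_force: [-0.1, 0.1, 3.6]
finger_gap: 0.0408
grip_force: 40.7
```

Emit:
carry_out(moves=[{"tx": 0,"ty": 0,"tz": 0.5,"wx": 0,"wy": 0,"wz": 0,"claw": 1},{"tx": 0,"ty": 0,"tz": 1.5,"wx": 0,"wy": 0,"wz": 0,"claw": 1},{"tx": 0,"ty": 0,"tz": 2,"wx": 0,"wy": 0,"wz": 0,"claw": 1},{"tx": 0,"ty": 0,"tz": 1,"wx": 0,"wy": 0,"wz": 0,"claw": 1},{"tx": 0,"ty": 0,"tz": 0,"wx": 0,"wy": 0,"wz": 0,"claw": 1}])

```text
clock: 23.92
tcp_pos: [0.5991, 0.1563, 0.0803]
orientation: [0.001, -0.042, 0.999, 0.0]
wrist_force: [0.7, -0.0, -1.0]
finger_gap: 0.0412
grip_force: 40.6
```

Emit:
carry_out(moves=[{"tx": -1.5,"ty": -1,"tz": 0,"wx": 0,"wy": 0,"wz": 0,"claw": 1},{"tx": -3,"ty": -2.5,"tz": 0,"wx": 0,"wy": 0,"wz": 0,"claw": 1},{"tx": -3.5,"ty": -2.5,"tz": 0,"wx": 0,"wy": 0,"wz": 0,"claw": 1},{"tx": -3.5,"ty": -2.5,"tz": 0,"wx": 0,"wy": 0,"wz": 0,"claw": 1},{"tx": -2.5,"ty": -2,"tz": 0,"wx": 0,"wy": 0,"wz": 0,"claw": 1},{"tx": -0.9,"ty": -1,"tz": 0,"wx": 0,"wy": 0,"wz": 0,"claw": 1},{"tx": 0,"ty": 0,"tz": 0,"wx": 0,"wy": 0,"wz": 0,"claw": 1},{"tx": 0,"ty": 0,"tz": 0,"wx": 0,"wy": 0,"wz": 0,"claw": 1}])

```text
clock: 24.92
tcp_pos: [0.4506, 0.0415, 0.0792]
orientation: [0.001, -0.042, 0.999, 0.0]
wrist_force: [0.5, -0.7, -1.6]
finger_gap: 0.041
grip_force: 40.7
```

Run:
```python
from fin import *
c,st,T,P=wrist("w15"); pose(st); x,y,z=st["tcp_pos"]
for dz,r in((.0,21),(-.015,21),(.051,19)): print(front(P,z+dz,r,x,y))
```

```text
tcp [450.6  41.5  79.2] close_deg 94.84 down [ 1.4e-03  3.0e-04 -1.0e+00] j [-0.09  0.19 -0.52  0.87  0.   -0.17] F [ 0.5 -0.7 -1.6] gap 41.0 t 24.925
(array([451.5,  40.7]), np.float64(0.32), np.int64(484))
(array([451.7,  40.7]), np.float64(0.23), np.int64(364))
(array([450.8,  40.9]), np.float64(2.57), np.int64(8658))
```

Emit:
carry_out(moves=[{"tx": -0.15,"ty": 0.08,"tz": -1,"wx": 0,"wy": 0,"wz": 0,"claw": 1},{"tx": 0,"ty": 0,"tz": -1.5,"wx": 0,"wy": 0,"wz": 0,"claw": 1},{"tx": 0,"ty": 0,"tz": -1,"wx": 0,"wy": 0,"wz": 0,"claw": 1},{"tx": 0,"ty": 0,"tz": -0.5,"wx": 0,"wy": 0,"wz": 0,"claw": 1},{"tx": 0,"ty": 0,"tz": -0.2,"wx": 0,"wy": 0,"wz": 0,"claw": 1},{"tx": 0,"ty": 0,"tz": 0,"wx": 0,"wy": 0,"wz": 0,"claw": 1},{"tx": 0,"ty": 0,"tz": 0,"wx": 0,"wy": 0,"wz": 0,"claw": 1}])

```text
clock: 25.85
tcp_pos: [0.4481, 0.042, 0.0374]
orientation: [0.0, -0.042, 0.999, 0.0]
wrist_force: [0.3, -0.0, -0.8]
finger_gap: 0.0409
grip_force: 40.7
```

Emit:
carry_out(moves=[{"tx": 0,"ty": 0,"tz": -0.1,"wx": 0,"wy": 0,"wz": 0,"claw": 1},{"tx": 0,"ty": 0,"tz": 0,"wx": 0,"wy": 0,"wz": 0,"claw": 1}])

```text
clock: 26.1
tcp_pos: [0.4478, 0.042, 0.0361]
orientation: [0.0, -0.042, 0.999, 0.0]
wrist_force: [-0.2, 0.2, -1.4]
finger_gap: 0.0407
grip_force: 40.7
```

Run:
```python
from fin import *
c,st,T,P=wrist("w16"); pose(st); x,y,z=st["tcp_pos"]
for dz in(.0,-.01): print(front(P,z+dz,21,x,y))
```

```text
tcp [447.8  42.   36.1] close_deg 94.82 down [ 3.e-04  1.e-04 -1.e+00] j [-0.09  0.24 -0.58  0.75  0.   -0.17] F [-0.2  0.2 -1.4] gap 40.7 t 26.1
(array([448.6,  41.2]), np.float64(0.41), np.int64(504))
(array([448.8,  41.2]), np.float64(0.25), np.int64(390))
```

Adjust +0.9 mm in x, then touch down.

Emit:
carry_out(moves=[{"tx": 0.09,"ty": 0.03,"tz": -0.08,"wx": 0,"wy": 0,"wz": 0,"claw": 1},{"tx": 0,"ty": 0,"tz": 0,"wx": 0,"wy": 0,"wz": 0,"claw": 1}])

```text
clock: 26.4
tcp_pos: [0.4487, 0.0423, 0.0352]
orientation: [0.0, -0.042, 0.999, 0.0]
wrist_force: [-0.9, -0.1, -1.8]
finger_gap: 0.0407
grip_force: 40.7
```

Emit:
carry_out(moves=[{"tx": 0,"ty": 0,"tz": -0.08,"wx": 0,"wy": 0,"wz": 0,"claw": 1},{"tx": 0,"ty": 0,"tz": 0,"wx": 0,"wy": 0,"wz": 0,"claw": 1}])

```text
clock: 26.65
tcp_pos: [0.4485, 0.0424, 0.0343]
orientation: [-0.0, -0.042, 0.999, 0.0]
wrist_force: [0.3, -0.3, -1.4]
finger_gap: 0.041
grip_force: 40.7
```

Emit:
carry_out(moves=[{"tx": 0,"ty": 0,"tz": -0.06,"wx": 0,"wy": 0,"wz": 0,"claw": 1},{"tx": 0,"ty": 0,"tz": 0,"wx": 0,"wy": 0,"wz": 0,"claw": 1}])

```text
clock: 26.9
tcp_pos: [0.4487, 0.0423, 0.0342]
orientation: [0.0, -0.042, 0.999, 0.0]
wrist_force: [-2.5, -0.5, 4.2]
finger_gap: 0.0408
grip_force: 41.3
```

Mid shaker seated. Release, rise, and go to above the squat shaker.

Emit:
carry_out(moves=[{"tx": 0,"ty": 0,"tz": 0,"wx": 0,"wy": 0,"wz": 0,"claw": 0.2},{"tx": 0,"ty": 0,"tz": 0,"wx": 0,"wy": 0,"wz": 0,"claw": -0.3},{"tx": 0,"ty": 0,"tz": 0,"wx": 0,"wy": 0,"wz": 0,"claw": -1},{"tx": 0,"ty": 0,"tz": 0,"wx": 0,"wy": 0,"wz": 0,"claw": -1},{"tx": 0,"ty": 0,"tz": 2,"wx": 0,"wy": 0,"wz": 0,"claw": -1},{"tx": 0,"ty": 0,"tz": 5,"wx": 0,"wy": 0,"wz": 0,"claw": -1},{"tx": 0,"ty": 0,"tz": 6,"wx": 0,"wy": 0,"wz": 0,"claw": -1},{"tx": 0,"ty": 0,"tz": 5,"wx": 0,"wy": 0,"wz": 0,"claw": -1}])

```text
clock: 27.9
tcp_pos: [0.4488, 0.0423, 0.216]
orientation: [0.001, -0.042, 0.999, -0.0]
wrist_force: [2.2, -0.5, -0.5]
finger_gap: 0.0856
grip_force: 0.0
```

Emit:
carry_out(moves=[{"tx": 1,"ty": -2,"tz": 0,"wx": 0,"wy": 0,"wz": 0,"claw": -1},{"tx": 3.5,"ty": -4,"tz": 0,"wx": 0,"wy": 0,"wz": 0,"claw": -1},{"tx": 4,"ty": -5,"tz": 0,"wx": 0,"wy": 0,"wz": 0,"claw": -1},{"tx": 4,"ty": -5,"tz": 0,"wx": 0,"wy": 0,"wz": 0,"claw": -1},{"tx": 4,"ty": -5,"tz": 0,"wx": 0,"wy": 0,"wz": 0,"claw": -1},{"tx": 3,"ty": -3.5,"tz": -2,"wx": 0,"wy": 0,"wz": 0,"claw": -1},{"tx": 1.8,"ty": -1.6,"tz": -3,"wx": 0,"wy": 0,"wz": 0,"claw": -1},{"tx": 0,"ty": 0,"tz": -3,"wx": 0,"wy": 0,"wz": 0,"claw": -1}])

```text
clock: 28.9
tcp_pos: [0.6599, -0.2171, 0.1317]
orientation: [0.0, -0.041, 0.999, -0.0]
wrist_force: [-0.8, 0.3, -0.0]
finger_gap: 0.0857
grip_force: 0.0
```

Emit:
carry_out(moves=[{"tx": 0,"ty": 0,"tz": 0,"wx": 0,"wy": 0,"wz": 0,"claw": -1},{"tx": 0,"ty": 0,"tz": 0,"wx": 0,"wy": 0,"wz": 0,"claw": -1}])

```text
clock: 29.15
tcp_pos: [0.659, -0.215, 0.1348]
orientation: [0.0, -0.042, 0.999, -0.0]
wrist_force: [0.1, -0.4, 0.5]
finger_gap: 0.0856
grip_force: 0.0
```

Run:
```python
from fin import *
c=read_camera("top"); T=T_cw(c); P=cloud(c,T); print("mid",cap(c,P,T,.085,.449,.042),"tall",cap(c,P,T,.147,.4695,-.287))
c,st,T,P=wrist("w17"); pose(st)
for z,r in((.062,27),(.03,29),(.02,29)): print(z,front(P,z,r,.662,-.219,.035))
```

```text
Traceback (most recent call last):
  File "fin.py", line 4, in cap
    k,l,s,_=cv2.connectedComponentsWithStats(m); i=1+np.argmax(s[1:,4])
                                                     ~~~~~~~~~^^^^^^^^^
ValueError: attempt to get argmax of an empty sequence
```

The arm hides something from the top camera here. I've now viewed 14 pictures, so the rest is by numbers.

Run:
```python
from fin import *
c,st,T,P=wrist(); pose(st)
for z,r in((.062,27),(.03,29),(.02,29)): print(z,front(P,z,r,.662,-.219,.035))
m=(np.hypot(P[...,0]-.662,P[...,1]+.219)<.02); print(np.nanpercentile(P[...,2][m],[5,50,95]))
c=read_camera("side"); T=T_cw(c); P=cloud(c,T)
for q,h,x,y in(("mid",.085,.45,.04),("tall",.147,.472,-.29)):
    try: print(q,cap(c,P,T,h,x,y))
    except Exception as e: print(q,"hidden")
```

```text
tcp [ 659.5 -215.1  135.7] close_deg 94.85 down [ 2.1e-03 -9.0e-04 -1.0e+00] j [-0.43  0.58  0.23  1.21  0.   -0.52] F [ 0.2 -0.2  0.4] gap 85.5 t 29.2
0.062 (array([ 665. , -221.1]), np.float64(0.24), np.int64(4943))
0.03 (array([ 664.8, -221.2]), np.float64(0.2), np.int64(136))
0.02 (array([ 664.9, -221.2]), np.float64(0.18), np.int64(117))
[0.06065564 0.21317503 0.22144446]
mid (array([451.5,  37.1]), 43.1)
tall (array([ 470.1, -290.8]), 43.2)
```

Emit:
carry_out(moves=[{"tx": 0.5,"ty": -0.55,"tz": 0,"wx": 0,"wy": 0,"wz": 0,"claw": -1},{"tx": 0,"ty": 0,"tz": 0,"wx": 0,"wy": 0,"wz": 0,"claw": -1},{"tx": 0,"ty": 0,"tz": -2,"wx": 0,"wy": 0,"wz": 0,"claw": -1},{"tx": 0,"ty": 0,"tz": -2,"wx": 0,"wy": 0,"wz": 0,"claw": -1},{"tx": 0,"ty": 0,"tz": -1.5,"wx": 0,"wy": 0,"wz": 0,"claw": -1},{"tx": 0,"ty": 0,"tz": 0,"wx": 0,"wy": 0,"wz": 0,"claw": -1},{"tx": 0,"ty": 0,"tz": 0,"wx": 0,"wy": 0,"wz": 0,"claw": -1}])

```text
clock: 30.18
tcp_pos: [0.6642, -0.2208, 0.0795]
orientation: [0.0, -0.042, 0.999, -0.0]
wrist_force: [-0.1, 0.2, 0.2]
finger_gap: 0.0855
grip_force: 0.0
```

Run:
```python
from fin import *
c,st,T,P=wrist(); pose(st)
for z,r in((.062,27),(.03,29),(.02,29)): print(z,front(P,z,r,.665,-.221,.035))
```

```text
tcp [ 664.2 -220.8   79.5] close_deg 94.82 down [ 8.e-04 -3.e-04 -1.e+00] j [-0.44  0.63  0.16  1.11  0.   -0.52] F [-0.1  0.2  0.2] gap 85.5 t 30.175
0.062 (array([ 664.8, -221.2]), np.float64(0.22), np.int64(8161))
0.03 (array([ 664.7, -221.2]), np.float64(0.2), np.int64(253))
0.02 (array([ 664.7, -221.2]), np.float64(0.18), np.int64(214))
```

Well centred. Descend 7 cm and close.

Emit:
carry_out(moves=[{"tx": 0,"ty": 0,"tz": -1.5,"wx": 0,"wy": 0,"wz": 0,"claw": -1},{"tx": 0,"ty": 0,"tz": -2,"wx": 0,"wy": 0,"wz": 0,"claw": -1},{"tx": 0,"ty": 0,"tz": -1.7,"wx": 0,"wy": 0,"wz": 0,"claw": -1},{"tx": 0,"ty": 0,"tz": -1.2,"wx": 0,"wy": 0,"wz": 0,"claw": -1},{"tx": 0,"ty": 0,"tz": -0.5,"wx": 0,"wy": 0,"wz": 0,"claw": -1},{"tx": 0,"ty": 0,"tz": 0,"wx": 0,"wy": 0,"wz": 0,"claw": -1},{"tx": 0,"ty": 0,"tz": 0,"wx": 0,"wy": 0,"wz": 0,"claw": -1}])

```text
clock: 31.1
tcp_pos: [0.6643, -0.2208, 0.0106]
orientation: [0.001, -0.042, 0.999, -0.0]
wrist_force: [0.3, 0.1, -0.3]
finger_gap: 0.0859
grip_force: 0.0
```

Emit:
carry_out(moves=[{"tx": 0,"ty": 0,"tz": 0,"wx": 0,"wy": 0,"wz": 0,"claw": -0.6},{"tx": 0,"ty": 0,"tz": 0,"wx": 0,"wy": 0,"wz": 0,"claw": -0.3},{"tx": 0,"ty": 0,"tz": 0,"wx": 0,"wy": 0,"wz": 0,"claw": 0.2},{"tx": 0,"ty": 0,"tz": 0,"wx": 0,"wy": 0,"wz": 0,"claw": 1},{"tx": 0,"ty": 0,"tz": 0,"wx": 0,"wy": 0,"wz": 0,"claw": 1},{"tx": 0,"ty": 0,"tz": 0,"wx": 0,"wy": 0,"wz": 0,"claw": 1},{"tx": 0,"ty": 0,"tz": 0,"wx": 0,"wy": 0,"wz": 0,"claw": 1}], newtons=40)

```text
clock: 31.98
tcp_pos: [0.6643, -0.2207, 0.0107]
orientation: [0.001, -0.042, 0.999, -0.0]
wrist_force: [-0.1, 0.8, 5.1]
finger_gap: 0.0569
grip_force: 43.5
```

Emit:
carry_out(moves=[{"tx": 0,"ty": 0,"tz": 0.5,"wx": 0,"wy": 0,"wz": 0,"claw": 1},{"tx": 0,"ty": 0,"tz": 1.5,"wx": 0,"wy": 0,"wz": 0,"claw": 1},{"tx": 0,"ty": 0,"tz": 2,"wx": 0,"wy": 0,"wz": 0,"claw": 1},{"tx": 0,"ty": 0,"tz": 1,"wx": 0,"wy": 0,"wz": 0,"claw": 1},{"tx": 0,"ty": 0,"tz": 0,"wx": 0,"wy": 0,"wz": 0,"claw": 1}])

```text
clock: 32.6
tcp_pos: [0.6645, -0.221, 0.0611]
orientation: [0.001, -0.042, 0.999, -0.0]
wrist_force: [0.3, 0.5, -2.1]
finger_gap: 0.0568
grip_force: 43.1
```

Emit:
carry_out(moves=[{"tx": -1.7,"ty": 0.7,"tz": 0,"wx": 0,"wy": 0,"wz": 0,"claw": 1},{"tx": -3,"ty": 1.3,"tz": 0,"wx": 0,"wy": 0,"wz": 0,"claw": 1},{"tx": -4,"ty": 1.8,"tz": 0,"wx": 0,"wy": 0,"wz": 0,"claw": 1},{"tx": -4,"ty": 1.9,"tz": 0,"wx": 0,"wy": 0,"wz": 0,"claw": 1},{"tx": -4,"ty": 1.9,"tz": 0,"wx": 0,"wy": 0,"wz": 0,"claw": 1},{"tx": -2.5,"ty": 1.2,"tz": 0,"wx": 0,"wy": 0,"wz": 0,"claw": 1},{"tx": -1.5,"ty": 0.8,"tz": 0,"wx": 0,"wy": 0,"wz": 0,"claw": 1},{"tx": 0,"ty": 0,"tz": 0,"wx": 0,"wy": 0,"wz": 0,"claw": 1}])

```text
clock: 33.6
tcp_pos: [0.4552, -0.1237, 0.0594]
orientation: [-0.001, -0.042, 0.999, 0.0]
wrist_force: [0.4, 0.4, -2.4]
finger_gap: 0.0568
grip_force: 43.1
```

Emit:
carry_out(moves=[{"tx": 0,"ty": 0,"tz": -1,"wx": 0,"wy": 0,"wz": 0,"claw": 1},{"tx": 0,"ty": 0,"tz": -1,"wx": 0,"wy": 0,"wz": 0,"claw": 1},{"tx": 0,"ty": 0,"tz": 0,"wx": 0,"wy": 0,"wz": 0,"claw": 1},{"tx": 0,"ty": 0,"tz": 0,"wx": 0,"wy": 0,"wz": 0,"claw": 1}])

```text
clock: 34.1
tcp_pos: [0.4569, -0.1246, 0.0395]
orientation: [-0.0, -0.042, 0.999, 0.0]
wrist_force: [-0.6, 0.4, -1.9]
finger_gap: 0.0571
grip_force: 43.1
```

Run:
```python
from fin import *
c,st,T,P=wrist(); pose(st); x,y,z=st["tcp_pos"]
for dz in(.01,.0,-.005): print(front(P,z+dz,29,x,y,.035))
```

```text
tcp [ 456.9 -124.6   39.5] close_deg 94.82 down [-7.e-04  4.e-04 -1.e+00] j [-0.44  0.27 -0.52  0.78  0.   -0.52] F [-0.6  0.4 -1.9] gap 57.1 t 34.1
(array([ 457.1, -125.4]), np.float64(1.14), np.int64(923))
(array([ 457.3, -125.5]), np.float64(0.2), np.int64(547))
(array([ 457.3, -125.4]), np.float64(0.21), np.int64(529))
```

Emit:
carry_out(moves=[{"tx": 0.05,"ty": 0.06,"tz": -0.8,"wx": 0,"wy": 0,"wz": 0,"claw": 1},{"tx": 0,"ty": 0,"tz": -0.8,"wx": 0,"wy": 0,"wz": 0,"claw": 1},{"tx": 0,"ty": 0,"tz": -0.4,"wx": 0,"wy": 0,"wz": 0,"claw": 1},{"tx": 0,"ty": 0,"tz": -0.2,"wx": 0,"wy": 0,"wz": 0,"claw": 1},{"tx": 0,"ty": 0,"tz": 0,"wx": 0,"wy": 0,"wz": 0,"claw": 1},{"tx": 0,"ty": 0,"tz": 0,"wx": 0,"wy": 0,"wz": 0,"claw": 1}])

```text
clock: 34.9
tcp_pos: [0.4575, -0.1241, 0.018]
orientation: [0.0, -0.042, 0.999, -0.0]
wrist_force: [-0.1, 0.5, -1.2]
finger_gap: 0.0567
grip_force: 43.1
```

Emit:
carry_out(moves=[{"tx": 0,"ty": 0,"tz": -0.1,"wx": 0,"wy": 0,"wz": 0,"claw": 1},{"tx": 0,"ty": 0,"tz": 0,"wx": 0,"wy": 0,"wz": 0,"claw": 1}])

```text
clock: 35.15
tcp_pos: [0.4573, -0.124, 0.0169]
orientation: [0.0, -0.042, 0.999, 0.0]
wrist_force: [-0.6, -0.1, -2.2]
finger_gap: 0.0567
grip_force: 43.1
```

Run:
```python
from fin import *
c,st,T,P=wrist(); pose(st); x,y,z=st["tcp_pos"]
for dz in(.01,.003): print(front(P,z+dz,29,x,y,.035))
```

```text
tcp [ 457.3 -124.    16.9] close_deg 94.82 down [ 1.e-04  1.e-04 -1.e+00] j [-0.43  0.3  -0.55  0.72  0.   -0.52] F [-0.6 -0.1 -2.2] gap 56.7 t 35.15
(array([ 457.6, -124.6]), np.float64(1.17), np.int64(912))
(array([ 457.7, -124.8]), np.float64(0.45), np.int64(607))
```

Emit:
carry_out(moves=[{"tx": 0,"ty": 0,"tz": -0.08,"wx": 0,"wy": 0,"wz": 0,"claw": 1},{"tx": 0,"ty": 0,"tz": 0,"wx": 0,"wy": 0,"wz": 0,"claw": 1}])

```text
clock: 35.45
tcp_pos: [0.4572, -0.124, 0.016]
orientation: [-0.0, -0.042, 0.999, 0.0]
wrist_force: [-0.0, 0.2, -2.0]
finger_gap: 0.0565
grip_force: 43.1
```

Emit:
carry_out(moves=[{"tx": 0,"ty": 0,"tz": -0.07,"wx": 0,"wy": 0,"wz": 0,"claw": 1},{"tx": 0,"ty": 0,"tz": 0,"wx": 0,"wy": 0,"wz": 0,"claw": 1}])

```text
clock: 35.7
tcp_pos: [0.4574, -0.124, 0.0157]
orientation: [0.0, -0.042, 0.999, -0.0]
wrist_force: [-2.1, 0.8, 3.3]
finger_gap: 0.0567
grip_force: 43.8
```

Seated. Release, rise and back off to look.

Emit:
carry_out(moves=[{"tx": 0,"ty": 0,"tz": 0,"wx": 0,"wy": 0,"wz": 0,"claw": 0},{"tx": 0,"ty": 0,"tz": 0,"wx": 0,"wy": 0,"wz": 0,"claw": -0.5},{"tx": 0,"ty": 0,"tz": 0,"wx": 0,"wy": 0,"wz": 0,"claw": -1},{"tx": 0,"ty": 0,"tz": 0,"wx": 0,"wy": 0,"wz": 0,"claw": -1},{"tx": 0,"ty": 0,"tz": 2,"wx": 0,"wy": 0,"wz": 0,"claw": -1},{"tx": 0,"ty": 0,"tz": 5,"wx": 0,"wy": 0,"wz": 0,"claw": -1},{"tx": 0,"ty": 0,"tz": 6,"wx": 0,"wy": 0,"wz": 0,"claw": -1},{"tx": 0,"ty": 0,"tz": 6,"wx": 0,"wy": 0,"wz": 0,"claw": -1}])

```text
clock: 36.7
tcp_pos: [0.457, -0.1238, 0.207]
orientation: [-0.0, -0.042, 0.999, 0.0]
wrist_force: [1.3, -0.5, -0.1]
finger_gap: 0.0856
grip_force: 0.0
```

Emit:
carry_out(moves=[{"tx": -3,"ty": 0,"tz": 2,"wx": 0,"wy": 0,"wz": 0,"claw": -1},{"tx": -3,"ty": 0,"tz": 2,"wx": 0,"wy": 0,"wz": 0,"claw": -1},{"tx": -3,"ty": 0,"tz": 0,"wx": 0,"wy": 0,"wz": 0,"claw": -1},{"tx": 0,"ty": 0,"tz": 0,"wx": 0,"wy": 0,"wz": 0,"claw": -1},{"tx": 0,"ty": 0,"tz": 0,"wx": 0,"wy": 0,"wz": 0,"claw": -1},{"tx": 0,"ty": 0,"tz": 0,"wx": 0,"wy": 0,"wz": 0,"claw": -1}])

```text
clock: 37.45
tcp_pos: [0.368, -0.1241, 0.2451]
orientation: [-0.0, -0.042, 0.999, 0.0]
wrist_force: [0.3, -0.3, -0.1]
finger_gap: 0.0854
grip_force: 0.0
```

Run:
```python
from fin import *
pose(env.get_state())
for n in("top","side","wrist"):
    if n=="wrist": c,st,T,P=wrist()
    else: c=read_camera(n); T=T_cw(c); P=cloud(c,T)
    for q,h,x,y in(("squat",.067,.458,-.125),("mid",.085,.45,.041),("tall",.147,.4705,-.289),("grinder",.138,.672,.025),("funnel",.092,.591,-.0905)):
        try: print(n,q,*cap(c,P,T,h,x,y,r=.035))
        except Exception: print(n,q,"hidden")
    if n=="top":
        hsv=cv2.cvtColor(c["image"],cv2.COLOR_BGR2HSV); white=(hsv[...,1]<60)&(hsv[...,2]>120)
        for q,x,y,r in(("ss",.448,.043,.05),("sl",.456,-.1245,.06)):
            m=(white&(np.hypot(P[...,0]-x,P[...,1]-y)<r)&(P[...,2]<.02)).astype(np.uint8)
            cs,_=cv2.findContours(m,0,2); w=onplane(c,T,max(cs,key=cv2.contourArea)[:,0,:],.01)[:,:2].astype(np.float32)*1000
            print(q,cv2.minEnclosingCircle(w))
```

```text
tcp [ 368.  -124.1  245.1] close_deg 94.84 down [-1.e-04  3.e-04 -1.e+00] j [-0.53 -0.05 -0.35  1.28  0.   -0.62] F [ 0.3 -0.3 -0.1] gap 85.4 t 37.45
top squat [ 455.3 -121.8] 53.8
top mid [447.4  43.8] 37.6
top tall hidden
top grinder [670.4  26.8] 15.0
top funnel [589.5 -88.6] 14.4
ss ((447.7574462890625, 42.96146011352539), 37.45515441894531)
sl ((455.9508056640625, -123.31311798095703), 49.03413391113281)
side squat [ 458.7 -127.9] 57.5
side mid [450.4  36.1] 44.1
side tall [ 471.8 -291. ] 43.3
side grinder [672.1  19.5] 20.0
side funnel [591.9 -94.1] 18.6
wrist squat [ 456.4 -125.6] 55.0
wrist mid [447.6  39.7] 40.6
wrist tall [ 467.3 -286.4] 42.8
wrist grinder hidden
wrist funnel [588.3 -92.1] 18.3
```

All three shakers are upright at their targets, the grinder and funnel haven't moved, and nothing is touched. Handing in.

```bash
python3 -c "
from workcell import env
print(env.hand_in())"
```

```text
the job is handed in; nothing more can be done
None
```

The job is handed in (verdict not shown): the tile lies centred on the board, the three shakers stand within about 2 mm of their marks by the last measurements, the grinder and funnel haven't moved, and the gripper is clear, after about 38 s on the robot's clock.

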